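# Call up the waiting orders on the garment rail

### The job

Call up the waiting orders at the garment rail console: turn the dial until its white line points at the orange pointer, push the stick fully over towards the green lamp and hold it there for a full second to run the rail (never towards the red one), then let it go and turn the dial back to the white rest dot. Pull every claim wand out of the rack and put it in the plywood box, at any time you like. Leave the stapler, the slip pad and the button jar where they are.

Things in the scene. Friction and masses are not known exactly. Their poses are not given: they have to be found in the camera images.
- dial_axis (a point): centre of the dial, on the flat top of the console (console top 60 mm above the counter). The console is a grey fixed block 170 x 330 mm; this point's axes are the console's: x = the console's far side at yaw 0, y = its left, z up. On the console top round the dial are plain grey tick marks and one white rest dot
- dial (a joint): angle of the dial about the vertical, rad, growing counter-clockwise seen from above; 0 = its white line points at the white rest dot; stops at -2.5 and 2.5. Light friction (0.05 N m), stays where it is left. The dial has a flat skirt of radius 36 mm (0 to 4 mm above the console top) and on it a round ribbed grip of diameter 48 mm, from 4 to 40 mm above the console top
- dial_mark (a point): outer end of the dial's white pointer line, 36 mm from the dial's axis, 4 mm above the console top; turns with the dial, its x axis points outward along the white line, z up
- index_mark (a point): inner end of the orange pointer on the flat grey index ring round the dial (fixed, but set differently each time, 0.7 to 2.2 rad counter-clockwise of the rest dot); 36 mm from the dial's axis, x axis points outward through the orange pointer, which is 3.4 mm high and lies between 38 and 64 mm from the axis
- rest_mark (a point): the white rest dot on the console top, 56 mm from the dial's axis
- stick_pivot (a point): point on the console top about which the stick tilts, 170 mm from the dial's axis; axes are the console's, as for dial_axis
- stick_top (a point): centre of the black ball (radius 16 mm) on top of the steel stick (shaft diameter 10 mm), 85 mm above the pivot when upright. The stick tilts every way up to 0.5 rad and springs back to upright; holding it fully over takes about 3 N at the ball
- green_lamp: small green dome lamp (radius 10 mm, 8 mm high) on the console top, 55 mm from the stick's pivot, on its far or its near side; the stick tilted towards it runs the garment rail forward. Origin under its centre
- red_lamp: the same in red, on the opposite side of the stick; tilting towards it would run the rail backward. Origin under its centre
- rack: fixed wooden claim rack, 230 x 70 mm, 65 mm high, with a row of five square wells along its x axis at x = -92, -46, 0, 46, 92 mm, each 17 mm wide and 55 mm deep. Origin under its centre, z up
- box: loose plywood box without a lid, 240 x 110 mm, 90 mm high, walls and floor 5 mm, long side along its x axis, about 0.8 kg. Origin under its centre, z up
- wand_1: loose claim wand with a blue head, about 70 g, 155 mm long along its z axis; origin at the centre of its foot, z towards the head. Steel stem 12 x 12 mm to z = 107 mm; flat plastic head 28 mm (x) by 14 mm (y), z = 105 to 155 mm; heavy point at z = 72 mm. Stands foot down, upright, in a well of the rack, its flat faces looking along the rack's y; may be absent
- wand_1_mid (a point): point on the axis of wand_1, 75 mm from its foot; axes as the wand's
- wand_2: loose claim wand with a yellow head, about 70 g, 155 mm long along its z axis; origin at the centre of its foot, z towards the head. Steel stem 12 x 12 mm to z = 107 mm; flat plastic head 28 mm (x) by 14 mm (y), z = 105 to 155 mm; heavy point at z = 72 mm. Stands foot down, upright, in a well of the rack, its flat faces looking along the rack's y; may be absent
- wand_2_mid (a point): point on the axis of wand_2, 75 mm from its foot; axes as the wand's
- wand_3: loose claim wand with a red head, about 70 g, 155 mm long along its z axis; origin at the centre of its foot, z towards the head. Steel stem 12 x 12 mm to z = 107 mm; flat plastic head 28 mm (x) by 14 mm (y), z = 105 to 155 mm; heavy point at z = 72 mm. Stands foot down, upright, in a well of the rack, its flat faces looking along the rack's y; may be absent
- wand_3_mid (a point): point on the axis of wand_3, 75 mm from its foot; axes as the wand's
- wand_4: loose claim wand with a green head, about 70 g, 155 mm long along its z axis; origin at the centre of its foot, z towards the head. Steel stem 12 x 12 mm to z = 107 mm; flat plastic head 28 mm (x) by 14 mm (y), z = 105 to 155 mm; heavy point at z = 72 mm. Stands foot down, upright, in a well of the rack, its flat faces looking along the rack's y; may be absent
- wand_4_mid (a point): point on the axis of wand_4, 75 mm from its foot; axes as the wand's
- wand_5: loose claim wand with a white head, about 70 g, 155 mm long along its z axis; origin at the centre of its foot, z towards the head. Steel stem 12 x 12 mm to z = 107 mm; flat plastic head 28 mm (x) by 14 mm (y), z = 105 to 155 mm; heavy point at z = 72 mm. Stands foot down, upright, in a well of the rack, its flat faces looking along the rack's y; may be absent
- wand_5_mid (a point): point on the axis of wand_5, 75 mm from its foot; axes as the wand's
- stapler: bystander: cream and dark stapler, 36 x 168 x 49 mm, origin under its centre
- slip_pad: bystander: pad of paper slips, 100 x 70 x 14 mm, origin under its centre
- button_jar: bystander: glass jar of buttons with a tin lid, diameter 62, height 73 mm, origin under its centre

How it is judged (in metres and radians):
On the way, in this order (a step that is already met when the one before it is completed fails the run):
1. the dial's white line points at the orange pointer (angle between the x axis of dial_mark and the x axis of index_mark, either way round below 0.12 rad and horizontal distance between dial_mark and index_mark below 0.02 m), for 0.3 s.
2. the stick is held over towards the green lamp for a second, the dial still at the orange pointer (all of step 1 and horizontal distance between stick_top and green_lamp below 0.028 m), for 0.9 s.
3. the dial is back at the white rest dot and the stick upright (value of joint dial between -0.12 and 0.12 rad and horizontal distance between stick_top and stick_pivot below 0.006 m), for 0.3 s.
At the end, for the whole second after the job is handed in: Every wand that was in the rack lies or leans at rest inside the box (its middle within the walls and below or level with the rim), the box stands on the counter, the dial's white line is within 0.12 rad (7 degrees) of the rest dot and the stick is upright (all of step 3 and x of wand_1_mid in the frame of box between -0.118 and 0.118 m and y of wand_1_mid in the frame of box between -0.053 and 0.053 m and z of wand_1_mid in the frame of box between 0 and 0.092 m and linear speed of each of wand_1, wand_2, wand_3, wand_4, wand_5 below 0.03 m/s and x of wand_2_mid in the frame of box between -0.118 and 0.118 m and y of wand_2_mid in the frame of box between -0.053 and 0.053 m and z of wand_2_mid in the frame of box between 0 and 0.092 m and x of wand_3_mid in the frame of box between -0.118 and 0.118 m and y of wand_3_mid in the frame of box between -0.053 and 0.053 m and z of wand_3_mid in the frame of box between 0 and 0.092 m and x of wand_4_mid in the frame of box between -0.118 and 0.118 m and y of wand_4_mid in the frame of box between -0.053 and 0.053 m and z of wand_4_mid in the frame of box between 0 and 0.092 m and x of wand_5_mid in the frame of box between -0.118 and 0.118 m and y of wand_5_mid in the frame of box between -0.053 and 0.053 m and z of wand_5_mid in the frame of box between 0 and 0.092 m and angle between box's own z axis and vertical below 0.1 rad and height (world z) of box below 0.01 m); the robot touches nothing.
It fails at once if the stick is tilted towards the red lamp (horizontal distance between stick_top and red_lamp below 0.033 m).
It fails at once if the stapler is pushed about (over 40 mm) or tipped (distance of stapler from where it was at the start of the episode above 0.04 m or angle between stapler's own z axis and vertical above 0.5 rad).
It fails at once if the slip pad is pushed about (over 40 mm) or tipped (distance of slip_pad from where it was at the start of the episode above 0.04 m or angle between slip_pad's own z axis and vertical above 0.5 rad).
It fails at once if the button jar is pushed about (over 40 mm) or tipped (distance of button_jar from where it was at the start of the episode above 0.04 m or angle between button_jar's own z axis and vertical above 0.5 rad).
Of wand_1, wand_2, wand_3, wand_4, wand_5 only 3 to 5 are there at a start; the rules pass over those that are not, and their reading is None.
At some moment in a run one of box may be knocked a few centimetres aside while the robot is not near it.
Once in a run the grip may slacken for a moment while it holds something.
It also fails if it takes over 210 s, if anything falls off the work surface, if the arm or the gripper's body presses on something with over 40 N, if the wrist force passes 120 N, or if a joint passes its speed limit or range.

### The arm

A 6-joint arm with a two-finger parallel gripper is mounted at the origin on a cart in front of the work surface, level with it; the furniture and walls round the work are solid. World frame = base frame: x ahead of the robot, y to its left, z up, the work surface at z = 0. Lengths are in mm, angles in rad, forces in N, time in s.
With the tool pointing down it reaches from about 350 to 875 mm from the base axis. Payload 4.2 kg.
Tool frame: the origin (TCP) lies midway between the tips of the shut fingers; the grasp point (between the pads) lies 19 mm behind it; z points along the fingers, y is the direction in which the jaws open and shut (so a half turn about z gives the same grasp; the last joint's range is limited). The gripper opens to 85 mm and grips with 20 to 120 N. Pads are 22 mm wide; open, the fingers measure 114 mm over their backs; the gripper's body (76 mm by 85 mm) begins 54 mm behind the grasp point. The pads swing forward as they close: fully open they stand 13 mm farther back than shut.
Start: joints at [1.444, 0.385, 0.008, 0, -1.194, -0.259], TCP at [235.155, 579.052, 231.312] pointing down, gripper open.
Joint ranges: [-3.14, 3.14], [-1.21, 2.06], [-1.07, 1.41], [-3.16, 2.05], [-2.99, -0.16], [-3.1, 3.1]. Speed limits (rad/s): [2.79, 2.79, 3.14, 3.14, 3.14, 3.14].

### API

Orientations are given as a unit quaternion [x, y, z, w].
In Python, from bench import arm, eyes, nets gives the robot as it stands.
- The arm moves only by the tool jog_arm, never from a script. Its argument "rows" is a list of rows, each a list of 3 entries, a list of its own where there are three numbers: the shift along the tool's x, y, z in cm, then the turn, a rotation vector about the tool's x, y, z in degrees, then the finger opening in cm, from 0 to 8.54. In form: [[[x, y, z], [ax, ay, az], jaw], ...]. A call has 1 to 10 rows; each row shifts and turns the commanded pose from where the row before left it, along the tool's axes as they then stand; what a row does not reach is not made up. A row lasts 1/8 s, in which the tool goes at most 62.5 mm and 10.7 degrees, less where a joint would pass 70% of its speed; a pose out of reach is approached as far as the arm can. A call with a gripper value outside its range is refused whole. The fingers move at their own pace and stop on an object; the grip force is fixed at half the most. Time passes only in rows, so rows that do not move let the fingers close. It gives the time, the measured TCP pose, the force and the opening at its end, in the units of the state.
- arm.read_state(): the state, without advancing time (a new reading comes with each control period).
- eyes.get_image(name): name is "side" or "top" or "wrist"; returns the picture (384x512x3 uint8, red, green, blue); there is no depth.
- eyes.camera_model(name): a dict with "K" (3x3 intrinsics, pixels), "rvec" (rotation vector, rad) and "tvec" (3), from world to camera coordinates, as OpenCV has them. Camera axes: x right, y down, z forward; pixel columns grow to the right and rows downward; lengths in mm; the calibration is good to about 2 mm. A picture is of the moment at which its call begins: read the wrist's pose just before it. camera_model takes no time and is no camera call; for the wrist camera it gives the pose at the moment of the call.
- arm.job_done(): hands the job in, once; it reports no verdict.
Trained networks look in the newest picture that a camera, given by its name, has taken for a name from the list of things; names that differ only in an ending like _2 or _b are one class to them, and where a whole thing is asked for, a point or a joint stands for the part that bears it (a point fixed in the world has none). Each returns a list of dicts, best first, with "conf" (0 to 1); they miss things now and then, are a little off and sometimes report something else, mostly with a low value. They report only what shows in the picture. A call takes as long as a camera call.
- nets.boxes_of(camera, name): "position" ([column, row] as shares, 0 to 1, of the picture: columns of its width, rows of its height, amid what is visible of it).
The state is a dict: "clock": time; "joints": joint angles; "joint_vel": joint speeds; "joint_efforts": joint torques, N m; "position": TCP position; "ee_rot": TCP orientation; "contact_force": force on the tool from outside, world axes, zero at the start; "wrist_torque": the same for the moment, N m; "gripper_width": finger opening in mm.
Only numpy, scipy, OpenCV 4.12 (cv2) and the standard library are available. Lean on these libraries where they do the work, as an engineer would, in place of code of your own. Each camera call takes 0.05 s, during which the arm holds its last target.

## Working session

There is one attempt and no reset: what is moved stays moved. The work goes in short steps, Python scripts to look and compute and a tool call to move; the robot and the scene stay as the last step left them, time stands still between calls to the robot, and variables do not carry over. Pictures are saved under pics/ and viewed, and the job is handed in when it is done.

Besides the shell and the picture viewer there is one more tool, called after "Call:" by a JSON object that holds its "fn" and its "kwargs". jog_arm: Moves the arm, as the interface text tells. Its arguments: {"type":"object","properties":{"rows":{"type":"array","items":{"type":"array"}}},"required":["rows"]}

```bash
ls; mkdir -p pics; python3 - <<'E'
from bench import arm, eyes, nets
import cv2
print(arm.read_state())
for n in ("side","top","wrist"):
    im=eyes.get_image(n); cv2.imwrite(f"pics/{n}0.png",im[:,:,::-1]); print(n,eyes.camera_model(n))
E
```

```text
pics
{'clock': 0.0, 'joints': array([ 1.44360883e+00,  3.85582203e-01,  6.61037762e-03, -4.93148131e-04,
       -1.19402507e+00, -2.58650024e-01]), 'joint_vel': array([-0.00101668, -0.00063661,  0.0004868 , -0.00113596,  0.00063397,
       -0.00020364]), 'joint_efforts': array([-1.04286278e-04, -3.92285943e+01,  1.88402259e+01,  4.18636411e+00,
       -4.56016656e-03,  9.88057636e-08]), 'position': array([234.94310247, 578.51688344, 230.20094411]), 'ee_rot': array([ 9.81430753e-01, -1.91813486e-01, -1.56412880e-04,  1.11296095e-03]), 'contact_force': array([-0.45018573,  0.43188607, -0.16373134]), 'wrist_torque': array([ 0.025677  , -0.01340941, -0.00506751]), 'gripper_width': 85.46065495530372}
side {'K': array([[427.12172333,   0.        , 260.51629136],
       [  0.        , 427.12172333, 190.08031566],
       [  0.        ,   0.        ,   1.        ]]), 'rvec': array([ 2.27440654, -0.14019876,  0.04079896]), 'tvec': array([-560.53604992,  144.59243944, 1236.9360132 ])}
top {'K': array([[415.04697444,   0.        , 259.62120988],
       [  0.        , 415.04697444, 186.05947504],
       [  0.        ,   0.        ,   1.        ]]), 'rvec': array([ 2.09952413, -2.14839217,  0.19095959]), 'tvec': array([  41.29738772,  570.54749678, 1117.37784384])}
wrist {'K': array([[282.11956904,   0.        , 255.272972  ],
       [  0.        , 282.11956904, 192.62536343],
       [  0.        ,   0.        ,   1.        ]]), 'rvec': array([-1.64075945,  2.4374044 ,  0.38974757]), 'tvec': array([624.81484319, -41.70278845, 379.35915281])}
```

View pics/side0.png

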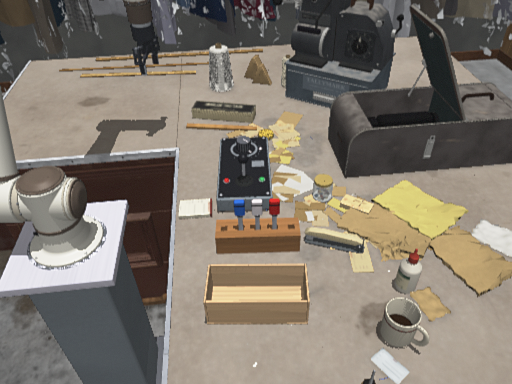

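View pics/top0.png

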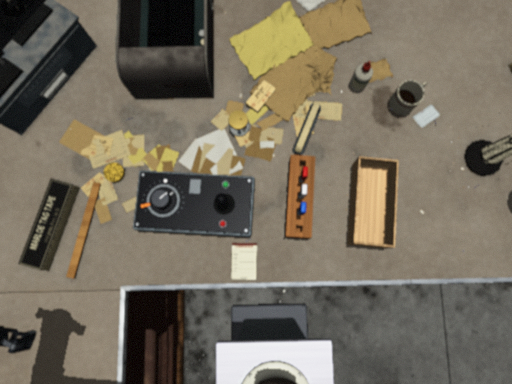

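View pics/wrist0.png

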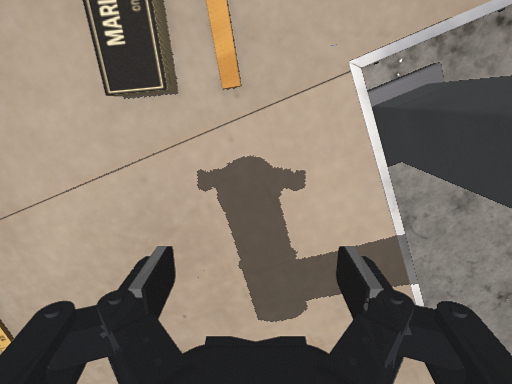

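```bash
cat > h.py <<'E'
from bench import arm, eyes, nets
import cv2, numpy as np
from scipy.spatial.transform import Rotation as R
np.set_printoptions(precision=2,suppress=True)
def cam(n): return eyes.camera_model(n)
def unproj(m,px,z):
    Rm=cv2.Rodrigues(m['rvec'])[0]; t=np.array(m['tvec']).ravel()
    d=Rm.T@np.linalg.inv(m['K'])@np.array([px[0],px[1],1.]); c=-Rm.T@t
    return c+d*(z-c[2])/d[2]
def proj(m,p):
    return cv2.projectPoints(np.array([p],float),m['rvec'],m['tvec'],m['K'],None)[0].ravel()
def tri(m1,p1,m2,p2):
    P=[m['K']@np.c_[cv2.Rodrigues(m['rvec'])[0],np.array(m['tvec']).ravel()] for m in (m1,m2)]
    X=cv2.triangulatePoints(P[0],P[1],np.array(p1,float),np.array(p2,float)); return X[:3,0]/X[3,0]
def crop(n,x0,y0,x1,y1,s,f):
    im=eyes.get_image(n)[y0:y1,x0:x1,::-1]; cv2.imwrite('pics/'+f,cv2.resize(im,None,fx=s,fy=s,interpolation=cv2.INTER_CUBIC)); 
E
python3 - <<'E'
from h import *
crop('top',125,140,405,260,2.8,'top1.png')
crop('side',190,120,330,330,2.8,'side1.png')
t,s=cam('top'),cam('side')
for n,z in [('dial_axis',0),('dial',0.1),('dial_mark',64),('index_mark',63),('rest_mark',60),('stick_top',145),('green_lamp',64),('red_lamp',64),('rack',32),('box',45),('wand_1',120),('stapler',25),('slip_pad',7),('button_jar',40)]:
    for c,m in (('top',t),('side',s)):
        r=nets.boxes_of(c,n)
        for d in r[:5]:
            px=np.array(d['position'])*[512,384]
            print(n,c,round(d['conf'],2),px,unproj(m,px,z))
E
```

```text
dial_axis top 0.77 [195.99 203.1 ] [534.71 215.57   0.  ]
dial_axis top 0.74 [301.41 172.8 ] [618.05 -96.45   0.  ]
dial_axis side 0.77 [243.92 174.41] [534.56 234.47   0.  ]
dial_axis side 0.51 [319.9  187.89] [774.57 130.04  -0.  ]
dial top 0.92 [159.59 201.1 ] [543.09 322.34   0.1 ]
dial side 0.59 [242.38 145.31] [543.78 408.5    0.1 ]
dial side 0.48 [238.49 207.78] [503.52  70.29   0.1 ]
dial_mark top 0.73 [164.3  198.68] [539.78 293.67  64.  ]
dial_mark top 0.38 [298.7 199.8] [527.95 -79.27  64.  ]
dial_mark side 0.72 [241.61 147.69] [535.13 301.65  64.  ]
index_mark top 0.77 [152.68 205.21] [522.37 325.81  63.  ]
index_mark side 0.72 [243.   175.91] [526.88 147.79  63.  ]
index_mark side 0.65 [256.61 212.81] [551.28 -25.6   63.  ]
index_mark side 0.44 [232.7 149.8] [504.02 294.82  63.  ]
rest_mark top 0.6 [195.89 203.98] [523.46 206.41  60.  ]
rest_mark side 0.81 [239.1  174.91] [515.23 158.31  60.  ]
rest_mark side 0.41 [239.31 214.5 ] [501.82 -22.83  60.  ]
stick_top top 0.54 [223.18 201.22] [516.75 122.75 145.  ]
stick_top top 0.53 [197.89 200.79] [519.37 187.93 145.  ]
stic
[... 600 characters left out ...]
91.44 120.  ]
wand_1 top 0.57 [301.41 208.09] [497.46 -80.31 120.  ]
wand_1 top 0.47 [222.82 205.21] [509.89 126.04 120.  ]
wand_1 side 0.76 [272.59 209.82] [589.8  -79.43 120.  ]
wand_1 side 0.51 [259.02 213.62] [552.12 -89.22 120.  ]
wand_1 side 0.48 [241.   213.62] [504.65 -82.86 120.  ]
stapler top 0.79 [305.31 126.41] [ 752.86 -111.14   25.  ]
stapler side 0.6 [333.31 239.39] [ 754.55 -120.49   25.  ]
stapler side 0.42 [245.61 173.49] [538.9  207.06  25.  ]
slip_pad top 0.69 [245.61 259.81] [367.94  72.76   7.  ]
slip_pad side 0.57 [197.68 211.39] [377.92  63.33   7.  ]
button_jar top 0.71 [237.31 121.69] [767.17  89.29  40.  ]
button_jar side 0.89 [318.82 187.2 ] [758.74  87.92  40.  ]
```

View pics/top1.png

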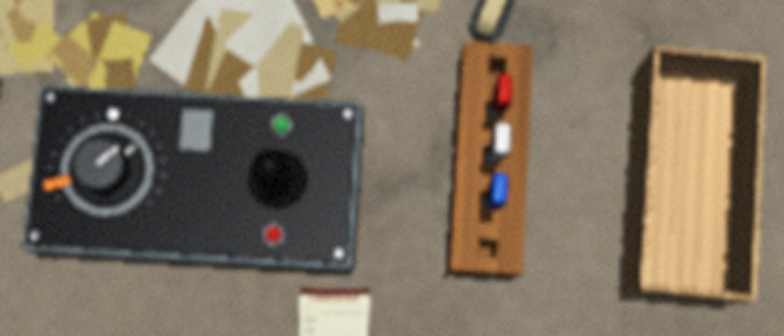

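View pics/side1.png

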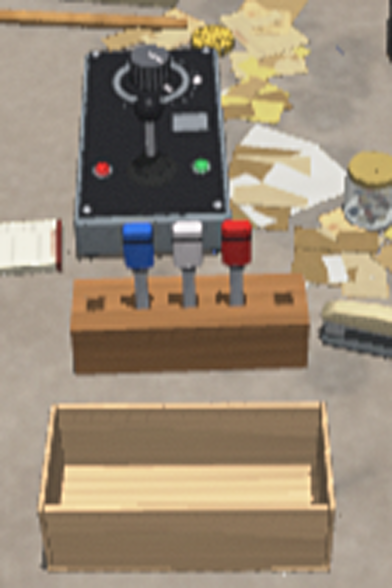

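```bash
cat >> h.py <<'E'
def plan(target,yaw,n,jaw,q0=None,p0=None,dec=2):
    """tool down, jaw axis (tool y) at world angle yaw mod pi (deg). prints rows. """
    s=arm.read_state(); p=np.array(s['position']) if p0 is None else np.array(p0,float); r=R.from_quat(s['ee_rot'] if q0 is None else q0)
    c=[]
    for k in (0,180,-180,360,-360):
        a=np.radians(yaw+k); y=np.array([np.cos(a),np.sin(a),0]); z=np.array([0,0,-1.]); x=np.cross(y,z)
        rt=R.from_matrix(np.c_[x,y,z]); c.append(((r.inv()*rt).magnitude(),rt))
    rt=min(c,key=lambda t:t[0])[1]
    dv=(r.inv()*rt).as_rotvec(degrees=True)
    rows=[]
    step=np.round(dv/n,1)
    for i in range(n):
        g=p+(np.array(target)-p)/(n-i)
        d=np.round(r.inv().apply(g-p)/10,dec)
        rows.append([list(map(float,d)),list(map(float,step)),jaw])
        p=p+r.apply(d*10); r=r*R.from_rotvec(step,degrees=True)
    yv=r.apply([0,1,0])
    print(str(rows).replace(' ','')); print('end',p,'yaw',np.degrees(np.arctan2(yv[1],yv[0])),'turn',dv)
    return rows
def st():
    s=arm.read_state(); r=R.from_quat(s['ee_rot']); y=r.apply([0,1,0]); z=r.apply([0,0,1])
    print('t',s['clock'],'p',s['position'],'yaw',np.degrees(np.arctan2(y[1],y[0])),'z',z,'F',s['contact_force'],'w',s['gripper_width'],'j',s['joints'])
E
python3 - <<'E'
from h import *
st()
s=arm.read_state(); r=R.from_quat(s['ee_rot']); w=cam('wrist')
Rm=cv2.Rodrigues(w['rvec'])[0]; c=-Rm.T@w['tvec']
print('cam in tool',r.inv().apply(c-s['position']), (r.inv().as_matrix()@Rm.T))
t=cam('top')
o=lambda p:(p[0]/2.8+125-.5+.5/2.8,p[1]/2.8+140-.5+.5/2.8)
for n,p,z in [('screwTL',(50,97),60),('TR',(347,114),60),('BL',(34,235),60),('BR',(339,254),60),('ring',(107,168),63),('dot',(113,114),60),('org',(70,182),63),('org2',(43,185),63),('green',(281,125),66),('red',(274,234),66),('ball',(266,176),150),('redw',(504,90),155),('white',(501,138),155),('blue',(499,188),155),('rack',(491,60),65),('rackend',(488,248),65),('bTL',(657,50),90),('bTR',(765,58),90),('bBL',(641,292),90),('bBR',(755,300),90)]:
    print(n,unproj(t,o(p),z))
E
```

```text
t 1.65 p [235.13 579.06 231.3 ] yaw -112.10474505256359 z [ 0. -0. -1.] F [-0.51 -0.55 -0.28] w 85.28050818460689 j [ 1.44  0.38  0.01  0.   -1.19 -0.26]
cam in tool [  78.88   -0.36 -142.38] [[ 0.   -0.95 -0.31]
 [ 1.    0.   -0.  ]
 [ 0.   -0.31  0.95]]
screwTL [611.34 357.36  60.  ]
TR [586.84  58.7   60.  ]
BL [472.61 369.14  60.  ]
BR [447.06  69.02  60.  ]
ring [537.23 297.77  63.  ]
dot [592.38 293.54  60.  ]
org [524.06 334.18  63.  ]
org2 [521.68 360.87  63.  ]
green [576.03 124.45  66.  ]
red [467.58 132.1   66.  ]
ball [512.8  131.29 150.  ]
redw [587.01 -89.12 155.  ]
white [542.16 -84.48 155.  ]
blue [496.13 -80.74 155.  ]
rack [637.8  -87.29  65.  ]
rackend [449.18 -76.78  65.  ]
bTL [ 637.89 -248.54   90.  ]
bTR [ 627.27 -354.     90.  ]
bBL [ 402.26 -217.79   90.  ]
bBR [ 392.31 -325.03   90.  ]
```

```bash
sed -i 's/dec=2):/dec=2,exact=False):/; s/for k in (0,180,-180,360,-360):/for k in ((0,) if exact else (0,180,-180,360,-360)):/' h.py
python3 - <<'E'
from h import *
s=arm.read_state()
# two-step: -57 each
a=plan([440,390,231],-169,10,8.5,exact=True)
r=R.from_quat(s['ee_rot'])
for x in a: r=r*R.from_rotvec(x[1],degrees=True)
plan([537,298,215],-226,10,8.5,q0=r.as_quat(),p0=[440,390,231],exact=True)
E
```

```text
[[[2.61,0.98,0.0],[0.0,-0.0,5.7],8.5],[[2.69,0.72,0.0],[0.0,-0.0,5.7],8.5],[[2.75,0.45,0.0],[0.0,-0.0,5.7],8.5],[[2.78,0.17,0.0],[0.0,-0.0,5.7],8.5],[[2.79,-0.11,0.01],[0.0,-0.0,5.7],8.5],[[2.76,-0.38,0.0],[0.0,-0.0,5.7],8.5],[[2.71,-0.66,0.01],[0.0,-0.0,5.7],8.5],[[2.63,-0.92,0.0],[0.0,-0.0,5.7],8.5],[[2.53,-1.18,0.01],[0.0,-0.0,5.7],8.5],[[2.39,-1.43,0.0],[0.0,-0.0,5.7],8.5]]
end [440.01 390.05 231.01] yaw -169.10474504122158 turn [ 0.  -0.  56.9]
[[[1.09,-0.78,0.16],[-0.0,-0.0,5.7],8.5],[[1.0,-0.88,0.16],[-0.0,-0.0,5.7],8.5],[[0.91,-0.98,0.16],[-0.0,-0.0,5.7],8.5],[[0.81,-1.06,0.16],[-0.0,-0.0,5.7],8.5],[[0.7,-1.14,0.16],[-0.0,-0.0,5.7],8.5],[[0.58,-1.2,0.16],[-0.0,-0.0,5.7],8.5],[[0.46,-1.26,0.16],[-0.0,-0.0,5.7],8.5],[[0.34,-1.29,0.16],[-0.0,-0.0,5.7],8.5],[[0.2,-1.32,0.16],[-0.0,-0.0,5.7],8.5],[[0.07,-1.34,0.16],[-0.0,-0.0,5.7],8.5]]
end [537.01 298.05 215.  ] yaw 133.89525500009768 turn [-0.  -0.  56.9]
```

Call:
{"fn": "jog_arm", "kwargs": {"rows": [[[2.61,0.98,0.0],[0,0,5.7],8.5],[[2.69,0.72,0.0],[0,0,5.7],8.5],[[2.75,0.45,0.0],[0,0,5.7],8.5],[[2.78,0.17,0.0],[0,0,5.7],8.5],[[2.79,-0.11,0.0],[0,0,5.7],8.5],[[2.76,-0.38,0.0],[0,0,5.7],8.5],[[2.71,-0.66,0.0],[0,0,5.7],8.5],[[2.63,-0.92,0.0],[0,0,5.7],8.5],[[2.53,-1.18,0.0],[0,0,5.7],8.5],[[2.39,-1.43,0.0],[0,0,5.7],8.5]]}}

```text
clock: 2.9
position: [440.7, 389.4, 231.4]
ee_rot: [0.77, -0.638, -0.0, -0.0]
contact_force: [-0.2, 0.5, -0.4]
gripper_width: 85.0
```

Call:
{"fn": "jog_arm", "kwargs": {"rows": [[[1.09,-0.78,0.16],[0,0,5.7],8.5],[[1.0,-0.88,0.16],[0,0,5.7],8.5],[[0.91,-0.98,0.16],[0,0,5.7],8.5],[[0.81,-1.06,0.16],[0,0,5.7],8.5],[[0.7,-1.14,0.16],[0,0,5.7],8.5],[[0.58,-1.2,0.16],[0,0,5.7],8.5],[[0.46,-1.26,0.16],[0,0,5.7],8.5],[[0.34,-1.29,0.16],[0,0,5.7],8.5],[[0.2,-1.32,0.16],[0,0,5.7],8.5],[[0.07,-1.34,0.16],[0,0,5.7],8.5],[[0,0,0],[0,0,0],8.5]]}}

```text
validation failed for argument at $.ro...
```

Call:
{"fn": "jog_arm", "kwargs": {"rows": [[[1.09,-0.78,0.16],[0,0,5.7],8.5],[[1.0,-0.88,0.16],[0,0,5.7],8.5],[[0.91,-0.98,0.16],[0,0,5.7],8.5],[[0.81,-1.06,0.16],[0,0,5.7],8.5],[[0.7,-1.14,0.16],[0,0,5.7],8.5],[[0.58,-1.2,0.16],[0,0,5.7],8.5],[[0.46,-1.26,0.16],[0,0,5.7],8.5],[[0.34,-1.29,0.16],[0,0,5.7],8.5],[[0.2,-1.32,0.16],[0,0,5.7],8.5],[[0.07,-1.34,0.16],[0,0,5.7],8.5]]}}

```text
clock: 4.15
position: [537.4, 297.8, 215.3]
ee_rot: [-0.372, 0.928, 0.0, 0.0]
contact_force: [-0.3, 0.1, -1.1]
gripper_width: 85.1
```

```bash
python3 - <<'E'
from h import *
st()
im=eyes.get_image('wrist'); cv2.imwrite('pics/w1.png',cv2.resize(im[:,:,::-1],None,fx=1.5,fy=1.5))
E
```

```text
t 4.15 p [537.38 297.8  215.31] yaw 133.7075781488589 z [ 0.  0. -1.] F [-0.27  0.09 -1.08] w 85.07771071107766 j [ 0.77  0.38 -0.04 -0.   -1.15 -1.58]
```

View pics/w1.png

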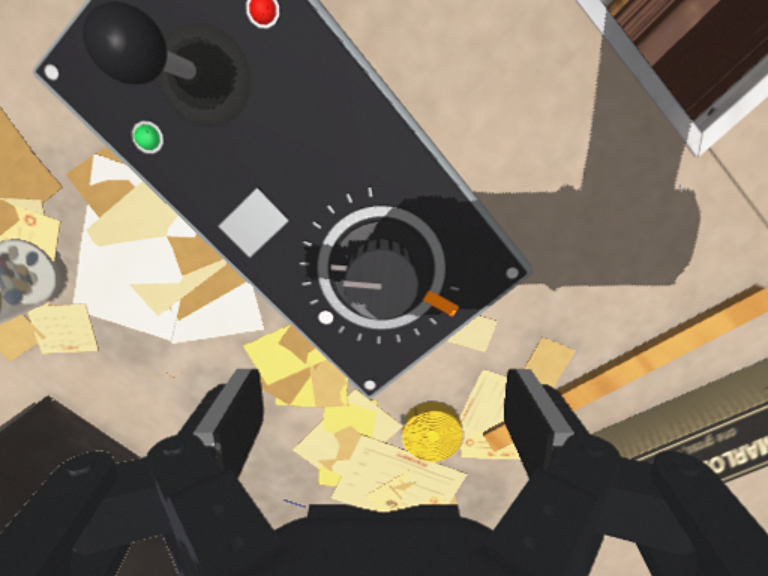

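```bash
python3 - <<'E'
from h import *
w=cam('wrist')
u=lambda p,z:unproj(w,(p[0]/1.5-.17,p[1]/1.5-.17),z)
for n,p,z in [('ring',(381,267.5),61),('dot',(326,318),60),('mark',(330,267),64),('mark_in',(347,269),64),('gl0',(345,285),100),('gl1',(380,288),100),('gripc?',(381,280),100),('oin',(425,296),63.4),('oout',(457,311),63.4),('green',(147,137),64),('red',(263,10),64),('ball',(125,42),145),('piv',(205,72),60)]:
    q=u(p,z); d=q[:2]-[537.2,297.8]; print(n,q,'r',np.hypot(*d),'ang',np.degrees(np.arctan2(d[1],d[0])))
s=cv2.resize(eyes.get_image('wrist')[110:240,180:330,::-1],None,fx=5,fy=5,interpolation=cv2.INTER_CUBIC);cv2.imwrite('pics/w1b.png',s[:, :]);
E
```

```text
ring [538.61 297.14  61.  ] r 1.5574490447511 ang -25.062286579963448
dot [596.2  294.35  60.  ] r 59.09685953520157 ang -3.3428524318156323
mark [562.94 269.81  64.  ] r 38.02555118004102 ang -47.40547993404952
mark_in [555.64 279.64  64.  ] r 25.879211366926782 ang -44.55266833882091
gl0 [554.97 281.25 100.  ] r 24.284901159104002 ang -42.97057107539547
gl1 [541.05 298.82 100.  ] r 3.9829030061839705 ang 14.878374213613494
gripc? [536.73 295.61 100.  ] r 2.2420525054898595 ang -102.2176051804946
oin [531.6  335.06  63.4 ] r 37.683040939439714 ang 98.55119608021877
oout [523.51 360.72  63.4 ] r 64.3924370505682 ang 102.27391243257964
green [579.17 125.27  64.  ] r 177.56378305404544 ang -76.3289080934398
red [470.68 135.37  64.  ] r 175.51941089652627 ang -112.27101102545073
ball [524.71 128.29 145.  ] r 169.9710911645026 ang -94.21424645272815
piv [522.53 128.5   60.  ] r 169.93519995453107 ang -94.95225399827874
```

View pics/w1b.png

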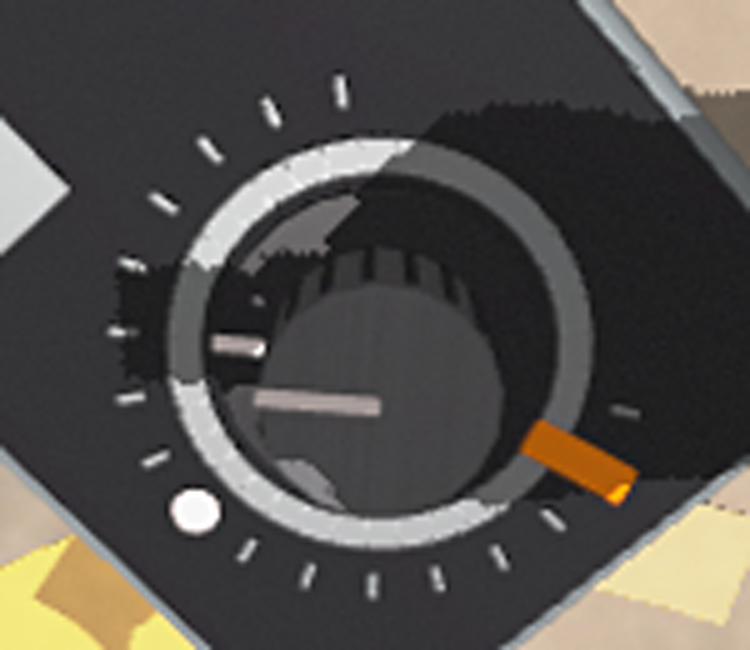

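Call:
{"fn": "jog_arm", "kwargs": {"rows": [[[-0.02,-0.09,2.1],[0,0,0],8.5],[[0,0,2.1],[0,0,0],8.5],[[0,0,2.1],[0,0,0],8.5],[[0,0,2.1],[0,0,0],8.5],[[0,0,2.1],[0,0,0],8.5],[[0,0,2.1],[0,0,0],8.5],[[0,0,2.1],[0,0,0],8.5],[[0,0,0],[0,0,0],8.5]]}}

```text
clock: 5.25
position: [536.7, 297.2, 66.8]
ee_rot: [-0.374, 0.927, -0.001, -0.002]
contact_force: [-0.2, -0.8, 0.9]
gripper_width: 84.9
```

Call:
{"fn": "jog_arm", "kwargs": {"rows": [[[0,0,0],[0,0,0],4.0],[[0,0,0],[0,0,0],4.0],[[0,0,0],[0,0,0],4.0],[[0,0,0],[0,0,0],4.0],[[0,0,0],[0,0,0],4.0],[[0,0,0],[0,0,0],4.0]]}}

```text
clock: 6.0
position: [538.9, 297.6, 70.1]
ee_rot: [-0.374, 0.927, -0.0, 0.001]
contact_force: [1.3, -3.6, 5.8]
gripper_width: 46.9
```

```bash
python3 - <<'E'
from h import *
st()
im=eyes.get_image('wrist'); cv2.imwrite('pics/w2.png',cv2.resize(im[:,:,::-1],None,fx=1.5,fy=1.5))
E
```

```text
t 6.0 p [538.86 297.64  70.14] yaw 133.9321843269048 z [ 0.  0. -1.] F [ 1.28 -3.59  5.76] w 46.85044659659292 j [ 0.77  0.52 -0.22  0.   -0.83 -1.57]
```

View pics/w2.png

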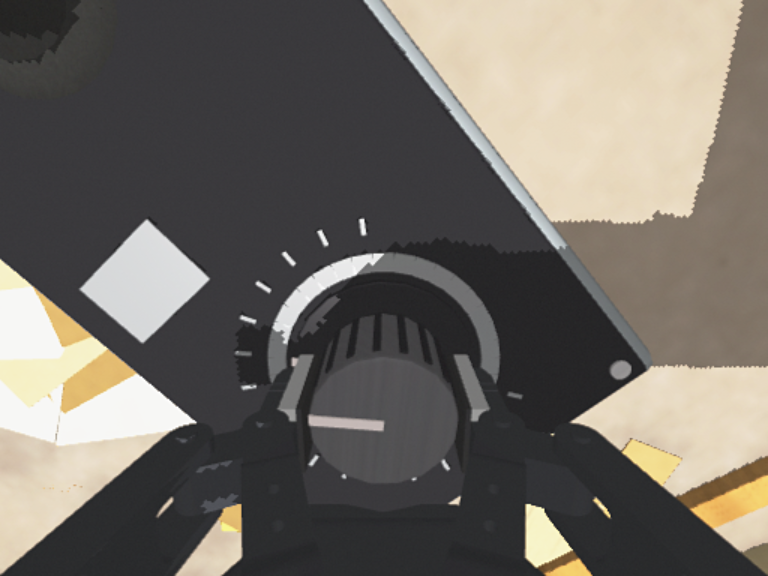

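Call:
{"fn": "jog_arm", "kwargs": {"rows": [[[0,0,-0.2],[0,0,-4],4.0],[[0,0,0],[0,0,-8],4.0],[[0,0,0],[0,0,-8],4.0],[[0,0,0],[0,0,-8],4.0],[[0,0,0],[0,0,-8],4.0],[[0,0,0],[0,0,-8],4.0],[[0,0,0],[0,0,-8],4.0],[[0,0,0],[0,0,-8],4.0],[[0,0,0],[0,0,-8],4.0],[[0,0,0],[0,0,-8],4.0]]}}

```text
clock: 7.3
position: [540.7, 297.4, 70.3]
ee_rot: [0.867, -0.499, 0.002, -0.002]
contact_force: [12.1, -3.3, -6.6]
gripper_width: 46.3
```

Call:
{"fn": "jog_arm", "kwargs": {"rows": [[[0,0,0],[0,0,-8],4.0],[[0,0,0],[0,0,-8],4.0],[[0,0,0],[0,0,-8],4.0],[[0,0,0],[0,0,-8],4.0],[[0,0,0],[0,0,-8],4.0],[[0,0,0],[0,0,-8],4.0],[[0,0,0],[0,0,-8],4.0],[[0,0,0],[0,0,-8],4.0],[[0,0,0],[0,0,-8],4.0],[[0,0,0],[0,0,-2.5],4.0]]}}

```text
clock: 8.55
position: [541.5, 299.1, 70.3]
ee_rot: [0.992, 0.126, 0.004, -0.002]
contact_force: [10.8, -0.1, -8.0]
gripper_width: 46.4
```

```bash
python3 - <<'E'
from h import *
st()
im=eyes.get_image('wrist'); cv2.imwrite('pics/w3.png',cv2.resize(im[:,:,::-1],None,fx=1.5,fy=1.5))
E
```

```text
t 8.55 p [541.52 299.15  70.29] yaw -75.48552774547039 z [ 0.01  0.   -1.  ] F [10.84 -0.12 -8.  ] w 46.42735841407298 j [ 0.77  0.52 -0.21  0.   -0.83  1.06]
```

View pics/w3.png

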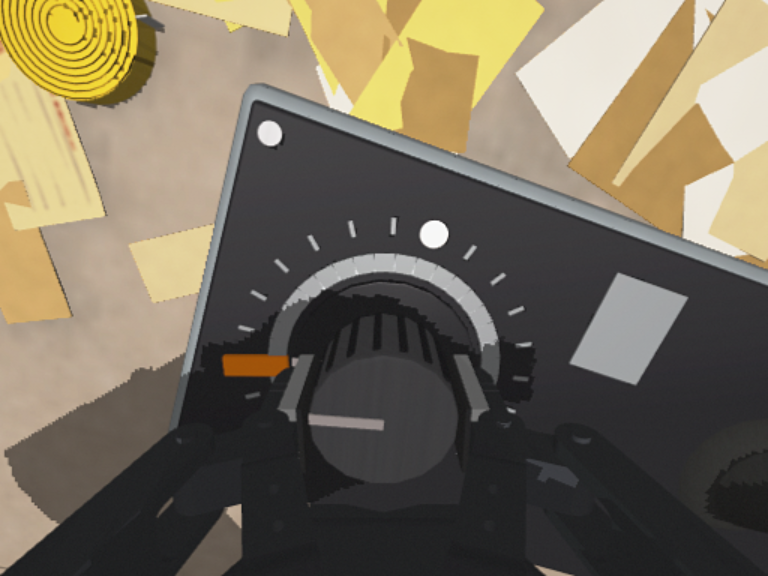

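Call:
{"fn": "jog_arm", "kwargs": {"rows": [[[0,0,0],[0,0,0],8.5],[[0,0,0],[0,0,0],8.5],[[0,0,0],[0,0,0],8.5],[[0,0,0],[0,0,0],8.5],[[0,0,-2],[0,0,0],8.5],[[0,0,-3],[0,0,0],8.5],[[0,0,-4],[0,0,0],8.5],[[0,0,-4],[0,0,0],8.5],[[0,0,-3],[0,0,0],8.5],[[0,0,0],[0,0,0],8.5]]}}

```text
clock: 9.85
position: [538.8, 298.5, 233.6]
ee_rot: [0.992, 0.125, 0.003, -0.002]
contact_force: [0.2, -0.9, -0.7]
gripper_width: 85.0
```

```bash
python3 - <<'E'
from h import *
st()
im=eyes.get_image('wrist'); cv2.imwrite('pics/w4.png',cv2.resize(im[:,:,::-1],None,fx=1.5,fy=1.5))
s=cv2.resize(im[110:240,180:330,::-1],None,fx=5,fy=5,interpolation=cv2.INTER_CUBIC);cv2.imwrite('pics/w4b.png',s)
E
```

```text
t 9.85 p [538.8  298.46 233.61] yaw -75.58026496273217 z [ 0.01  0.   -1.  ] F [ 0.23 -0.93 -0.71] w 85.0218794645691 j [ 0.77  0.36 -0.02  0.   -1.18  1.05]
```

View pics/w4.png

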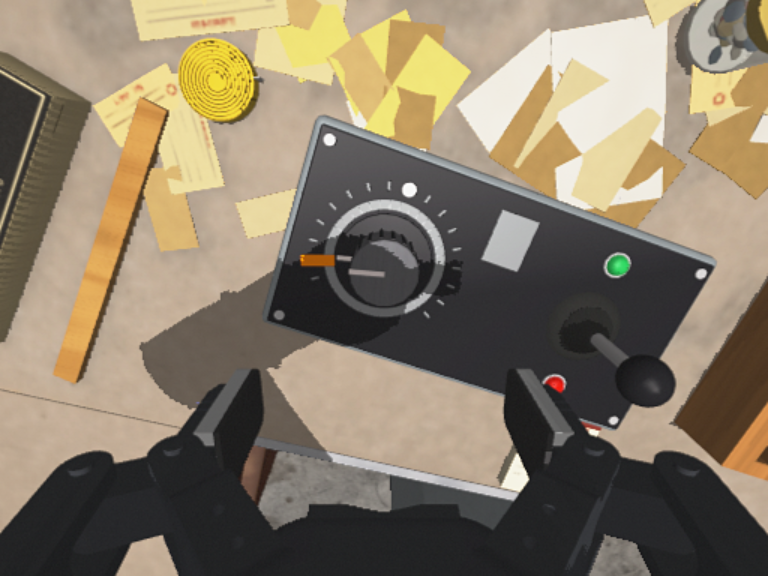

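View pics/w4b.png

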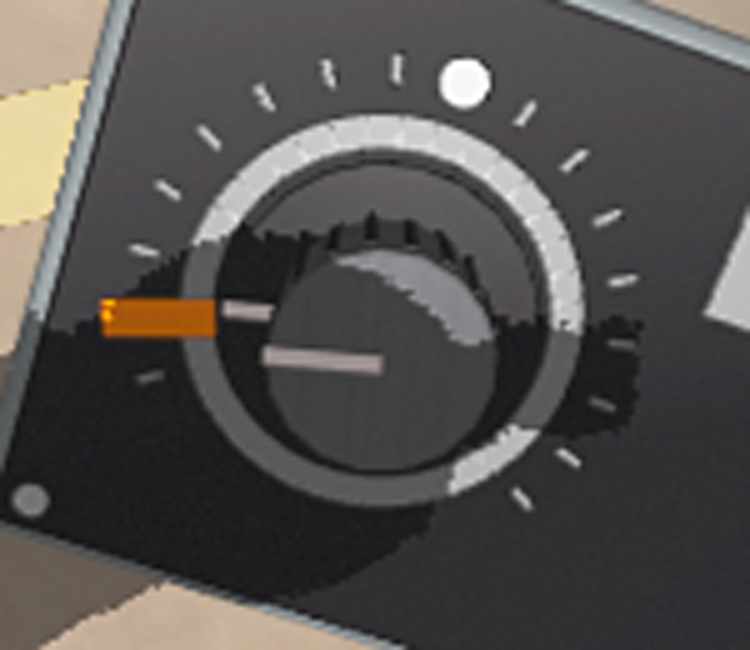

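```bash
python3 - <<'E'
from h import *
w=cam('wrist')
u=lambda p,z:unproj(w,(p[0]/5+180-.4,p[1]/5+110-.4),z)
C=u((384,310),61); print('C',C)
for n,p,z in [('dot',(465,83),60),('mark',(222,308),64),('mark_in',(272,313),64),('oin',(216,318),63.4),('oout',(101,317),63.4),('g0',(263,355),100),('g1',(382,364),100)]:
    q=u(p,z); d=q[:2]-C[:2]; print(n,q,np.hypot(*d),np.degrees(np.arctan2(d[1],d[0])))
q=u((263,355),100)-u((382,364),100); print(np.degrees(np.arctan2(q[1],q[0])))
q=u((101,317),63.4)-u((216,318),63.4); print(np.degrees(np.arctan2(q[1],q[0])))
u=lambda p,z:unproj(w,(p[0]/1.5-.17,p[1]/1.5-.17),z)
print(u((618,265),64),u((554,384),64),u((645,381),145),u((585,325),60))
E
```

```text
C [539.85 298.68  61.  ]
dot [593.05 294.24  60.  ] 53.39335013572444 -4.774157757631935
mark [531.9  334.38  64.  ] 36.56571285248572 102.55949910507663
mark_in [533.58 323.19  64.  ] 25.293646612252 104.34665207637214
oin [529.13 335.22  63.4 ] 38.07771171738457 106.35386365076829
oout [522.86 360.5   63.4 ] 64.11179702126779 105.3689813694308
g0 [534.02 322.42 100.  ] 24.438376519339414 103.79981071417356
g1 [538.17 298.73 100.  ] 1.673847786745047 178.48829367697633
99.95085169540597
103.92916803243367
[578.95 126.95  64.  ] [471.29 135.96  64.  ] [524.49 130.6  145.  ] [525.95 129.43  60.  ]
```

```bash
python3 - <<'E'
from h import *
plan([479.7,133.3,222],-95,8,1.6,exact=True)
E
```

```text
[[[-1.22,1.81,0.11],[-0.0,-0.0,2.4],1.6],[[-1.14,1.86,0.11],[-0.0,-0.0,2.4],1.6],[[-1.06,1.91,0.11],[-0.0,-0.0,2.4],1.6],[[-0.98,1.95,0.11],[-0.0,-0.0,2.4],1.6],[[-0.89,1.99,0.11],[-0.0,-0.0,2.4],1.6],[[-0.81,2.03,0.12],[-0.0,-0.0,2.4],1.6],[[-0.73,2.06,0.11],[-0.0,-0.0,2.4],1.6],[[-0.64,2.08,0.12],[-0.0,-0.0,2.4],1.6]]
end [479.68 133.29 221.95] yaw -94.80612586207272 turn [-0.11 -0.1  19.39]
```

Call:
{"fn": "jog_arm", "kwargs": {"rows": [[[-1.22,1.81,0.11],[0,0,2.4],1.6],[[-1.14,1.86,0.11],[0,0,2.4],1.6],[[-1.06,1.91,0.11],[0,0,2.4],1.6],[[-0.98,1.95,0.11],[0,0,2.4],1.6],[[-0.89,1.99,0.11],[0,0,2.4],1.6],[[-0.81,2.03,0.12],[0,0,2.4],1.6],[[-0.73,2.06,0.11],[0,0,2.4],1.6],[[-0.64,2.08,0.12],[0,0,2.4],1.6],[[0,0,0],[0,0,0],1.6],[[0,0,0],[0,0,0],1.6]]}}

```text
clock: 11.15
position: [480.0, 133.0, 221.6]
ee_rot: [0.999, -0.042, 0.0, -0.0]
contact_force: [0.4, 0.5, -0.1]
gripper_width: 16.1
```

```bash
python3 - <<'E'
from h import *
st()
im=eyes.get_image('wrist'); cv2.imwrite('pics/w5.png',cv2.resize(im[:,:,::-1],None,fx=1.5,fy=1.5))
E
```

```text
t 11.15 p [479.97 132.99 221.56] yaw -94.81834645989332 z [ 0.  0. -1.] F [ 0.37  0.51 -0.11] w 16.052585580779517 j [ 0.6   0.18 -0.31  0.   -1.08  0.89]
```

View pics/w5.png

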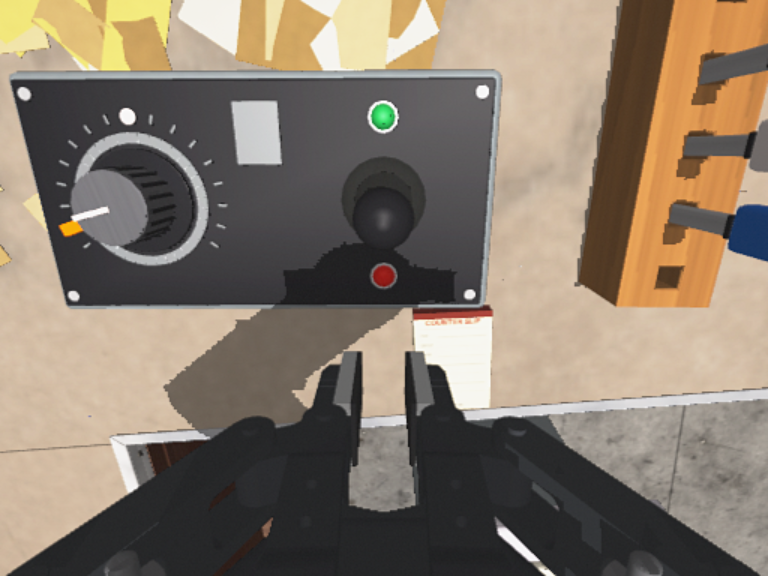

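Call:
{"fn": "jog_arm", "kwargs": {"rows": [[[0,0,2],[0,0,0],1.6],[[0,0,2],[0,0,0],1.6],[[0,0,2],[0,0,0],1.6],[[0,0,2],[0,0,0],1.6],[[0,0,2],[0,0,0],1.6],[[0,0,0],[0,0,0],1.6]]}}

```text
clock: 11.95
position: [479.0, 133.0, 119.9]
ee_rot: [0.999, -0.042, -0.002, 0.001]
contact_force: [-0.2, -0.2, 0.3]
gripper_width: 16.1
```

Call:
{"fn": "jog_arm", "kwargs": {"rows": [[[1,0,0],[0,0,0],1.6],[[0.8,0,0],[0,0,0],1.6],[[0.7,0,0],[0,0,0],1.6],[[0.7,0,0],[0,0,0],1.6],[[0.7,0,0],[0,0,0],1.6],[[0.7,0,0],[0,0,0],1.6],[[0.6,0,0],[0,0,0],1.6],[[0.5,0,0],[0,0,0],1.6],[[0,0,0],[0,0,0],1.6]]}}

```text
clock: 13.08
position: [535.7, 127.8, 120.4]
ee_rot: [0.999, -0.042, -0.001, 0.0]
contact_force: [-2.7, -0.0, -3.1]
gripper_width: 15.8
```

```bash
python3 - <<'E'
from h import *
st()
im=eyes.get_image('wrist'); cv2.imwrite('pics/w6.png',cv2.resize(im[:,:,::-1],None,fx=1.5,fy=1.5))
crop('side',210,120,290,220,6,'s6.png')
E
```

```text
t 13.075 p [535.71 127.81 120.4 ] yaw -94.84060618035537 z [-0. -0. -1.] F [-2.74 -0.01 -3.11] w 15.827411608590417 j [ 0.53  0.37 -0.32 -0.   -0.88  0.96]
```

View pics/w6.png

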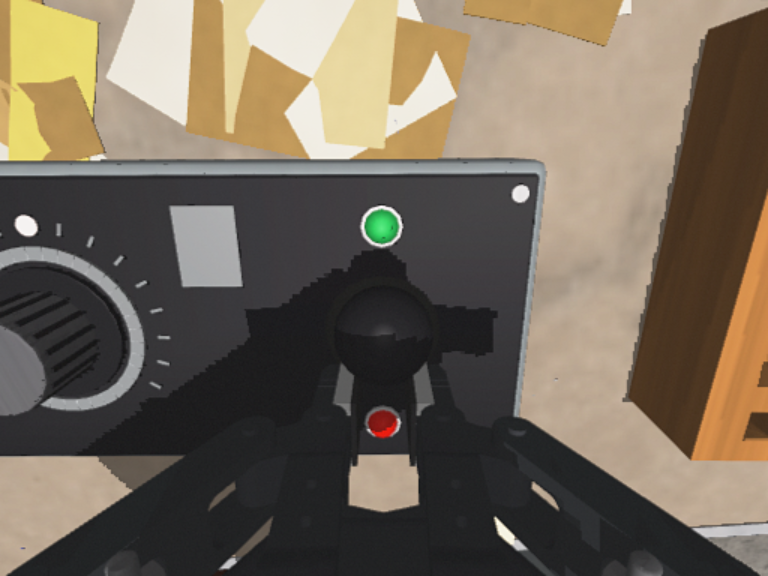

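View pics/s6.png

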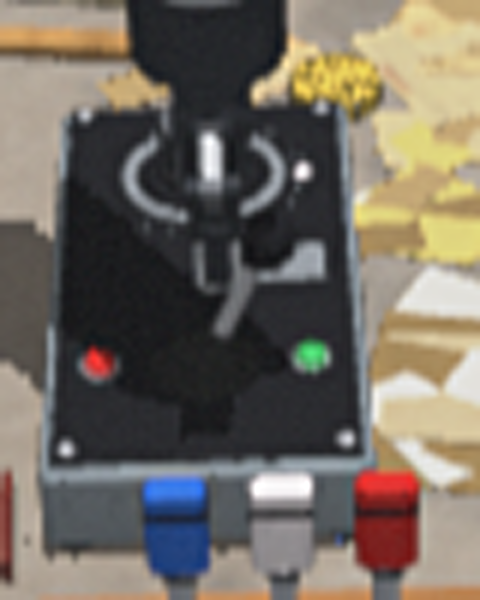

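```bash
python3 - <<'E'
from h import *
w=cam('wrist')
u=lambda p,z:unproj(w,(p[0]/1.5-.17,p[1]/1.5-.17),z)
print(u((383,335),137),u((382,227),64),u((383,423),64))
E
```

```text
[557.6  126.97 137.  ] [580.02 125.58  64.  ] [471.52 134.25  64.  ]
```

Call:
{"fn": "jog_arm", "kwargs": {"rows": [[[0.4,0,0],[0,0,0],1.6],[[0.2,0,0],[0,0,0],1.6],[[0,0,0],[0,0,0],1.6],[[0,0,0],[0,0,0],1.6],[[0,0,0],[0,0,0],1.6],[[0,0,0],[0,0,0],1.6],[[0,0,0],[0,0,0],1.6],[[0,0,0],[0,0,0],1.6],[[0,0,0],[0,0,0],1.6],[[0,0,0],[0,0,0],1.6]]}}

```text
clock: 14.42
position: [542.4, 127.7, 121.3]
ee_rot: [0.999, -0.042, -0.0, 0.0]
contact_force: [-4.9, 1.4, -5.1]
gripper_width: 16.2
```

Call:
{"fn": "jog_arm", "kwargs": {"rows": [[[0,0,0],[0,0,0],1.6],[[0,0,0],[0,0,0],1.6],[[0,0,0],[0,0,0],1.6],[[0,0,0],[0,0,0],1.6]]}}

```text
clock: 14.92
position: [542.4, 127.7, 121.3]
ee_rot: [0.999, -0.042, 0.0, -0.0]
contact_force: [-5.3, 0.4, -4.0]
gripper_width: 16.1
```

```bash
python3 - <<'E'
from h import *
st()
im=eyes.get_image('wrist'); cv2.imwrite('pics/w7.png',cv2.resize(im[:,:,::-1],None,fx=1.5,fy=1.5))
crop('top',125,190,225,230,7,'t7.png')
E
```

```text
t 14.925 p [542.43 127.68 121.34] yaw -94.80542947881044 z [ 0.  0. -1.] F [-5.35  0.44 -4.  ] w 16.110723442544153 j [ 0.52  0.38 -0.31  0.   -0.89  0.96]
```

View pics/w7.png

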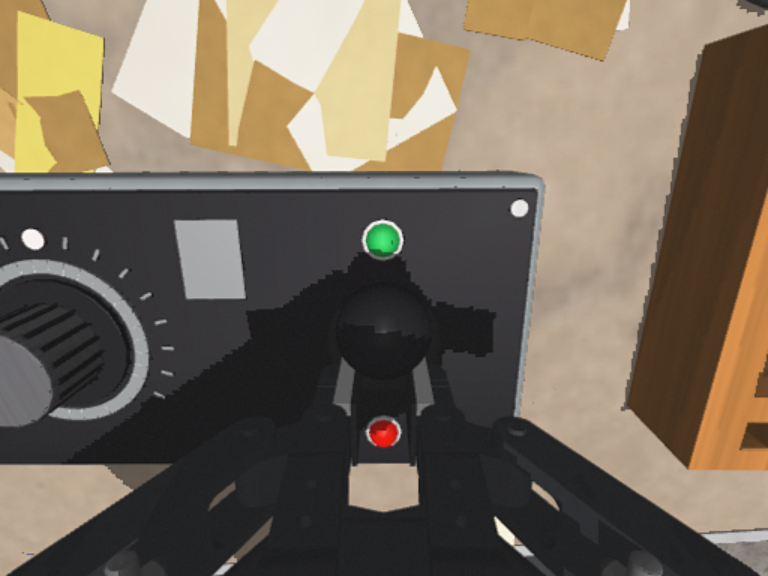

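Call:
{"fn": "jog_arm", "kwargs": {"rows": [[[-0.7,0,0],[0,0,0],1.6],[[-0.7,0,0],[0,0,0],1.6],[[-0.7,0,0],[0,0,0],1.6],[[-0.7,0,0],[0,0,0],1.6],[[-0.7,0,0],[0,0,0],1.6],[[-0.8,0,0],[0,0,0],1.6],[[-1,0,0],[0,0,0],1.6],[[-1,0,0],[0,0,0],1.6],[[-0.3,0,-1.5],[0,0,0],1.6],[[0,0,-4],[0,0,0],1.6]]}}

```text
clock: 16.27
position: [475.5, 132.7, 176.3]
ee_rot: [0.999, -0.042, -0.002, 0.001]
contact_force: [1.2, 0.3, -0.3]
gripper_width: 16.3
```

Call:
{"fn": "jog_arm", "kwargs": {"rows": [[[0,0,-5],[0,0,0],1.6],[[0,0,0],[0,0,0],1.6]]}}

```text
clock: 16.52
position: [479.2, 134.5, 231.9]
ee_rot: [0.999, -0.042, 0.005, -0.003]
contact_force: [-0.3, -0.2, -0.5]
gripper_width: 15.9
```

```bash
python3 - <<'E'
from h import *
st()
im=eyes.get_image('wrist'); cv2.imwrite('pics/w8.png',cv2.resize(im[:,:,::-1],None,fx=1.5,fy=1.5))
plan([539,298,215],-45,10,8.5,exact=True)
E
```

```text
t 16.525 p [479.25 134.49 231.92] yaw -94.75583238986498 z [ 0.01  0.01 -1.  ] F [-0.35 -0.16 -0.55] w 15.930202410987336 j [ 0.6   0.16 -0.3   0.   -1.1   0.89]
[[[0.47,-1.69,0.15],[-0.0,-0.0,-5.0],8.5],[[0.62,-1.64,0.15],[-0.0,-0.0,-5.0],8.5],[[0.76,-1.58,0.15],[-0.0,-0.0,-5.0],8.5],[[0.89,-1.5,0.15],[-0.0,-0.0,-5.0],8.5],[[1.02,-1.42,0.15],[-0.0,-0.0,-5.0],8.5],[[1.14,-1.33,0.15],[-0.0,-0.0,-5.0],8.5],[[1.25,-1.22,0.15],[-0.0,-0.0,-5.0],8.5],[[1.36,-1.11,0.16],[-0.0,-0.0,-5.0],8.5],[[1.45,-0.99,0.15],[-0.0,-0.0,-5.0],8.5],[[1.52,-0.86,0.16],[-0.0,-0.0,-5.0],8.5]]
end [538.96 298.01 214.99] yaw -44.795965639138664 turn [ -0.08  -0.37 -49.8 ]
```

View pics/w8.png

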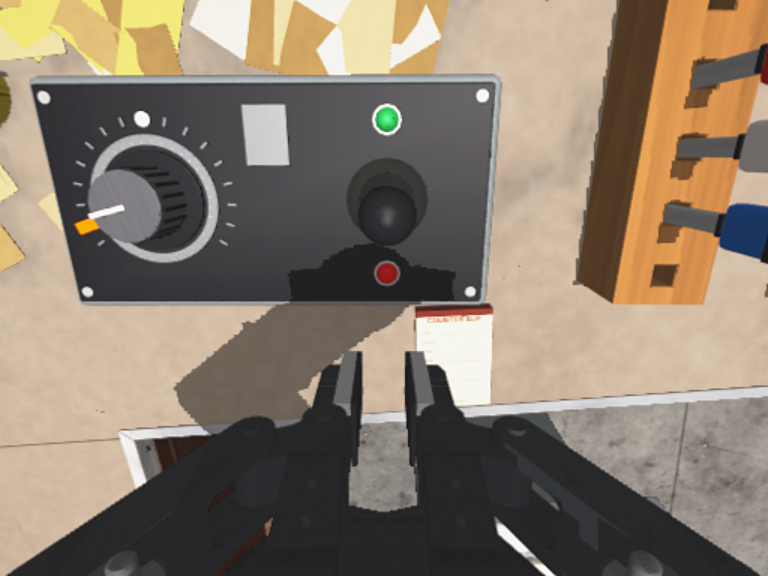

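Call:
{"fn": "jog_arm", "kwargs": {"rows": [[[0.47,-1.69,0.15],[0,0,-5],8.5],[[0.62,-1.64,0.15],[0,0,-5],8.5],[[0.76,-1.58,0.15],[0,0,-5],8.5],[[0.89,-1.5,0.15],[0,0,-5],8.5],[[1.02,-1.42,0.15],[0,0,-5],8.5],[[1.14,-1.33,0.15],[0,0,-5],8.5],[[1.25,-1.22,0.15],[0,0,-5],8.5],[[1.36,-1.11,0.16],[0,0,-5],8.5],[[1.45,-0.99,0.15],[0,0,-5],8.5],[[1.52,-0.86,0.16],[0,0,-5],8.5]]}}

```text
clock: 17.82
position: [537.6, 297.5, 210.1]
ee_rot: [0.923, 0.386, -0.001, 0.0]
contact_force: [0.1, 0.3, 0.2]
gripper_width: 84.9
```

Call:
{"fn": "jog_arm", "kwargs": {"rows": [[[0,0,0],[0,0,0],8.5]]}}

```text
clock: 17.95
position: [537.5, 297.7, 209.7]
ee_rot: [0.923, 0.384, -0.001, 0.0]
contact_force: [0.1, 0.3, -0.4]
gripper_width: 85.2
```

```bash
python3 - <<'E'
from h import *
st()
im=eyes.get_image('wrist')
s=cv2.resize(im[110:240,180:330,::-1],None,fx=5,fy=5,interpolation=cv2.INTER_CUBIC);cv2.imwrite('pics/w9.png',s)
plan([539,298,70],-45,7,8.5)
E
```

```text
t 17.95 p [537.52 297.66 209.68] yaw -44.80879776860944 z [-0. -0. -1.] F [ 0.11  0.31 -0.36] w 85.15716893661757 j [ 0.77  0.38 -0.05 -0.   -1.14  1.59]
[[[0.03,0.01,2.0],[-0.0,0.0,0.0],8.5],[[0.03,0.01,2.0],[-0.0,0.0,0.0],8.5],[[0.03,0.01,2.0],[-0.0,0.0,0.0],8.5],[[0.03,0.01,2.0],[-0.0,0.0,0.0],8.5],[[0.03,0.01,2.0],[-0.0,0.0,0.0],8.5],[[0.03,0.0,2.0],[-0.0,0.0,0.0],8.5],[[0.04,0.01,2.0],[-0.0,0.0,0.0],8.5]]
end [539.06 298.    70.  ] yaw -44.86357503342763 turn [-0.02  0.14  0.14]
```

View pics/w9.png

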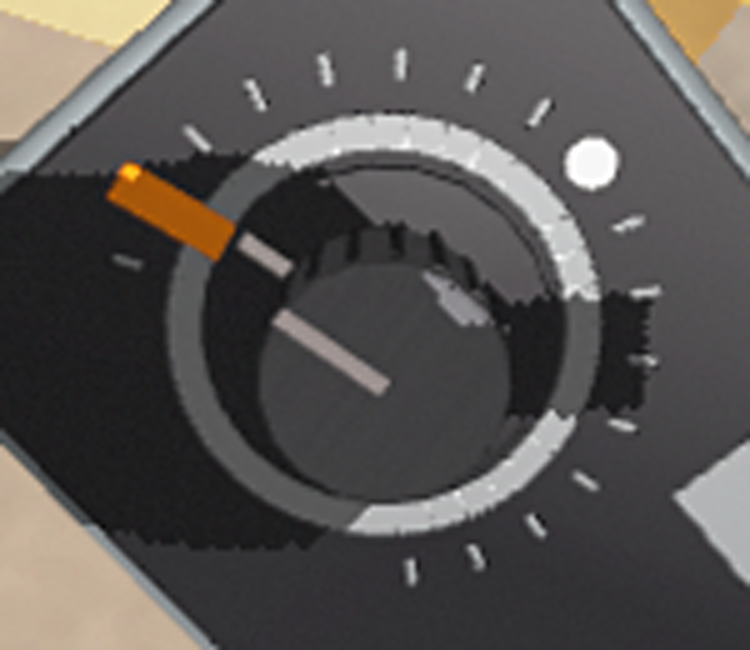

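Call:
{"fn": "jog_arm", "kwargs": {"rows": [[[0.03,0.01,2.0],[0,0,0],8.5],[[0.03,0.01,2.0],[0,0,0],8.5],[[0.03,0.01,2.0],[0,0,0],8.5],[[0.03,0.01,2.0],[0,0,0],8.5],[[0.03,0.0,2.0],[0,0,0],8.5],[[0.03,0.0,2.0],[0,0,0],8.5],[[0.03,0.0,1.9],[0,0,0],8.5],[[0,0,0],[0,0,0],8.5]]}}

```text
clock: 19.0
position: [538.4, 296.9, 70.6]
ee_rot: [0.924, 0.383, -0.002, 0.001]
contact_force: [-0.6, -0.5, -0.1]
gripper_width: 84.8
```

Call:
{"fn": "jog_arm", "kwargs": {"rows": [[[0,0,0],[0,0,0],4.0],[[0,0,0],[0,0,0],4.0],[[0,0,0],[0,0,0],4.0],[[0,0,0],[0,0,0],4.0],[[0,0,0],[0,0,0],4.0],[[0,0,0],[0,0,8],4.0],[[0,0,0],[0,0,8],4.0],[[0,0,0],[0,0,8],4.0],[[0,0,0],[0,0,8],4.0],[[0,0,0],[0,0,8],4.0]]}}

```text
clock: 20.25
position: [540.1, 298.7, 73.6]
ee_rot: [0.999, 0.043, 0.001, -0.0]
contact_force: [-0.9, -0.8, 5.9]
gripper_width: 46.4
```

Call:
{"fn": "jog_arm", "kwargs": {"rows": [[[0,0,0],[0,0,8],4.0],[[0,0,0],[0,0,8],4.0],[[0,0,0],[0,0,8],4.0],[[0,0,0],[0,0,8],4.0],[[0,0,0],[0,0,8],4.0],[[0,0,0],[0,0,8],4.0],[[0,0,0],[0,0,8],4.0],[[0,0,0],[0,0,8],4.0],[[0,0,0],[0,0,3.5],4.0],[[0,0,0],[0,0,0],4.0]]}}

```text
clock: 21.5
position: [540.0, 298.7, 73.6]
ee_rot: [0.856, -0.517, 0.0, -0.001]
contact_force: [-1.8, -0.7, 4.9]
gripper_width: 46.5
```

```bash
python3 - <<'E'
from h import *
st()
im=eyes.get_image('wrist'); cv2.imwrite('pics/w10.png',cv2.resize(im[:,:,::-1],None,fx=1.5,fy=1.5))
E
```

```text
t 21.5 p [540.05 298.71  73.57] yaw -152.30365969993466 z [ 0.  0. -1.] F [-1.79 -0.72  4.85] w 46.49412854089441 j [ 0.77  0.52 -0.21  0.   -0.84 -0.28]
```

View pics/w10.png

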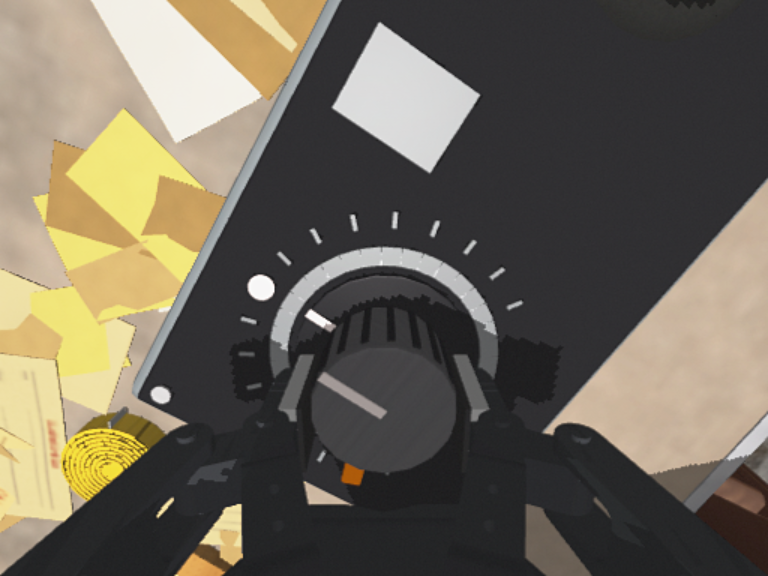

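Looks aligned to the dot. Release, rise, check.

Call:
{"fn": "jog_arm", "kwargs": {"rows": [[[0,0,0],[0,0,0],8.5],[[0,0,0],[0,0,0],8.5],[[0,0,0],[0,0,0],8.5],[[0,0,0],[0,0,0],8.5],[[0,0,-2],[0,0,0],8.5],[[0,0,-3],[0,0,0],8.5],[[0,0,-4],[0,0,0],8.5],[[0,0,-4],[0,0,0],8.5],[[0,0,-3],[0,0,0],8.5],[[0,0,0],[0,0,0],8.5]]}}

```text
clock: 22.8
position: [540.8, 299.3, 235.3]
ee_rot: [0.856, -0.517, 0.001, -0.003]
contact_force: [-0.4, -1.1, -0.6]
gripper_width: 84.5
```

```bash
python3 - <<'E'
from h import *
st()
im=eyes.get_image('wrist')
cv2.imwrite('pics/w11.png',cv2.resize(im[80:240,130:330,::-1],None,fx=4,fy=4,interpolation=cv2.INTER_CUBIC))
crop('top',125,140,405,260,2.8,'top2.png')
E
```

```text
t 22.8 p [540.78 299.33 235.26] yaw -152.29087527466348 z [ 0.01  0.   -1.  ] F [-0.41 -1.08 -0.61] w 84.52700303953814 j [ 0.77  0.37 -0.01  0.   -1.19 -0.28]
```

View pics/w11.png

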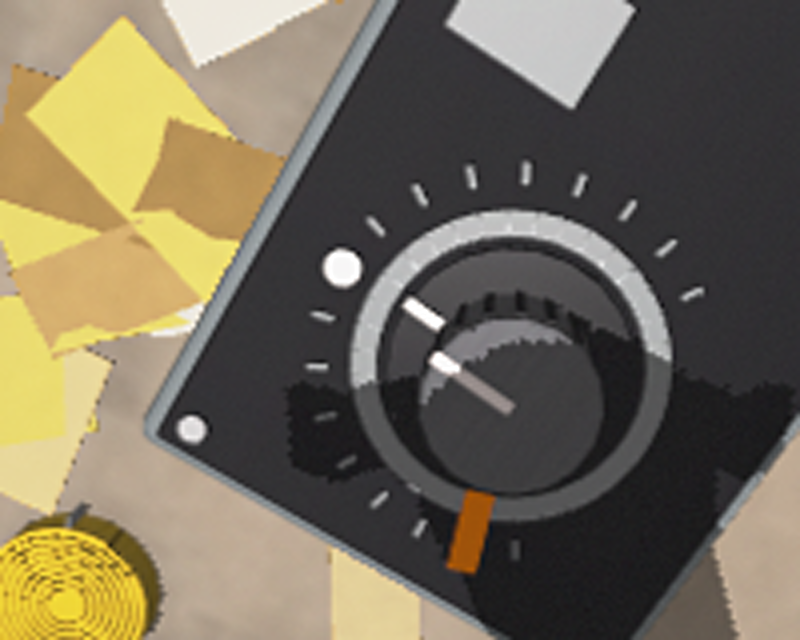

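View pics/top2.png

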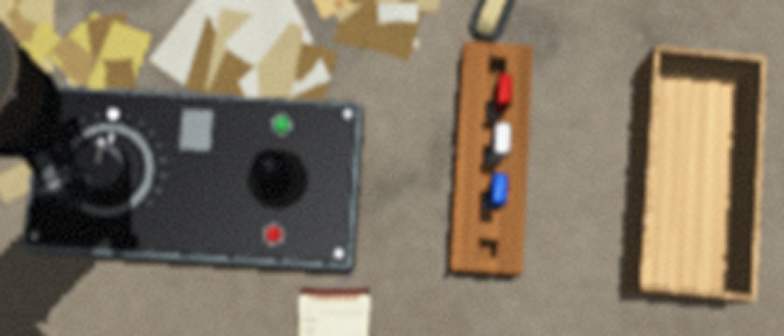

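```bash
cat >> h.py <<'E'
def full(target,rt,n,jaw,dec=2,p=None,r=None):
    """go to pos & Rotation rt, in n rows"""
    s=arm.read_state(); p=np.array(s['position']) if p is None else p; r=R.from_quat(s['ee_rot']) if r is None else r
    step=np.round((r.inv()*rt).as_rotvec(degrees=True)/n,2)+0.0
    rows=[]
    for i in range(n):
        g=p+(np.array(target)-p)/(n-i); d=np.round(r.inv().apply(g-p)/10,dec)+0.0
        rows.append([d.tolist(),step.tolist(),jaw]); p=p+r.apply(d*10); r=r*R.from_rotvec(step,degrees=True)
    for i in range(0,n,10): print(str(rows[i:i+10]).replace(' ',''))
    print('end',p,'err',np.degrees((r.inv()*rt).magnitude())); return p,r
def ori(yaw,tilt=0):
    a=np.radians(yaw); y=np.array([np.cos(a),np.sin(a),0]); z=np.array([0,0,-1.]); x=np.cross(y,z)
    return R.from_matrix(np.c_[x,y,z])*R.from_rotvec([0,np.radians(tilt),0])
E
python3 - <<'E'
from h import *
st(); full([535,-82,245],ori(-93),15,6.0)
E
```

```text
t 22.9 p [539.19 298.33 231.57] yaw -152.3181741220169 z [-0.  0. -1.] F [ 0.26  0.34 -0.8 ] w 85.1929570021199 j [ 0.77  0.37 -0.01 -0.   -1.19 -0.28]
[[[2.23,1.2,-0.09],[0.0,0.0,-3.95],6.0],[[2.14,1.35,-0.09],[0.0,0.0,-3.95],6.0],[[2.05,1.5,-0.09],[0.0,0.0,-3.95],6.0],[[1.94,1.64,-0.09],[0.0,0.0,-3.95],6.0],[[1.82,1.77,-0.09],[0.0,0.0,-3.95],6.0],[[1.69,1.89,-0.09],[0.0,0.0,-3.95],6.0],[[1.56,2.0,-0.09],[0.0,0.0,-3.95],6.0],[[1.42,2.1,-0.09],[0.0,0.0,-3.95],6.0],[[1.27,2.19,-0.09],[0.0,0.0,-3.95],6.0],[[1.12,2.28,-0.09],[0.0,0.0,-3.95],6.0]]
[[[0.96,2.35,-0.09],[0.0,0.0,-3.95],6.0],[[0.79,2.41,-0.09],[0.0,0.0,-3.95],6.0],[[0.63,2.45,-0.09],[0.0,0.0,-3.95],6.0],[[0.46,2.49,-0.09],[0.0,0.0,-3.95],6.0],[[0.28,2.52,-0.08],[0.0,0.0,-3.95],6.0]]
end [535.01 -81.97 244.96] err 0.08524217273231507
```

Call:
{"fn": "jog_arm", "kwargs": {"rows": [[[2.23,1.2,-0.09],[0.0,0.0,-3.95],6.0],[[2.14,1.35,-0.09],[0.0,0.0,-3.95],6.0],[[2.05,1.5,-0.09],[0.0,0.0,-3.95],6.0],[[1.94,1.64,-0.09],[0.0,0.0,-3.95],6.0],[[1.82,1.77,-0.09],[0.0,0.0,-3.95],6.0],[[1.69,1.89,-0.09],[0.0,0.0,-3.95],6.0],[[1.56,2.0,-0.09],[0.0,0.0,-3.95],6.0],[[1.42,2.1,-0.09],[0.0,0.0,-3.95],6.0],[[1.27,2.19,-0.09],[0.0,0.0,-3.95],6.0],[[1.12,2.28,-0.09],[0.0,0.0,-3.95],6.0]]}}

```text
clock: 24.15
position: [535.9, 43.9, 239.3]
ee_rot: [0.98, -0.197, -0.002, 0.001]
contact_force: [-0.1, -0.0, 0.0]
gripper_width: 60.2
```

Call:
{"fn": "jog_arm", "kwargs": {"rows": [[[0.96,2.35,-0.09],[0.0,0.0,-3.95],6.0],[[0.79,2.41,-0.09],[0.0,0.0,-3.95],6.0],[[0.63,2.45,-0.09],[0.0,0.0,-3.95],6.0],[[0.46,2.49,-0.09],[0.0,0.0,-3.95],6.0],[[0.28,2.52,-0.08],[0.0,0.0,-3.95],6.0],[[0,0,0],[0,0,0],6.0]]}}

```text
clock: 24.9
position: [534.7, -83.0, 243.8]
ee_rot: [1.0, -0.028, -0.002, 0.0]
contact_force: [0.1, 0.5, -0.3]
gripper_width: 60.4
```

```bash
python3 - <<'E'
from h import *
st()
im=eyes.get_image('wrist'); cv2.imwrite('pics/w12.png',cv2.resize(im[:,:,::-1],None,fx=1.5,fy=1.5))
w=cam('wrist')
for d in nets.boxes_of('wrist','wand_1'): print(d, unproj(w,np.array(d['position'])*[512,384],150))
E
```

```text
t 24.9 p [534.65 -83.   243.81] yaw -93.21592778030563 z [-0. -0. -1.] F [ 0.1   0.52 -0.26] w 60.441975141610556 j [ 0.15  0.23 -0.18 -0.   -1.16  1.37]
{'position': [0.5018, 0.4737], 'conf': 0.83} [545.71 -83.38 150.  ]
{'position': [0.5092, 0.3448], 'conf': 0.64} [587.9  -88.76 150.  ]
{'position': [0.4969, 0.594], 'conf': 0.62} [501.67 -78.7  150.  ]
```

View pics/w12.png

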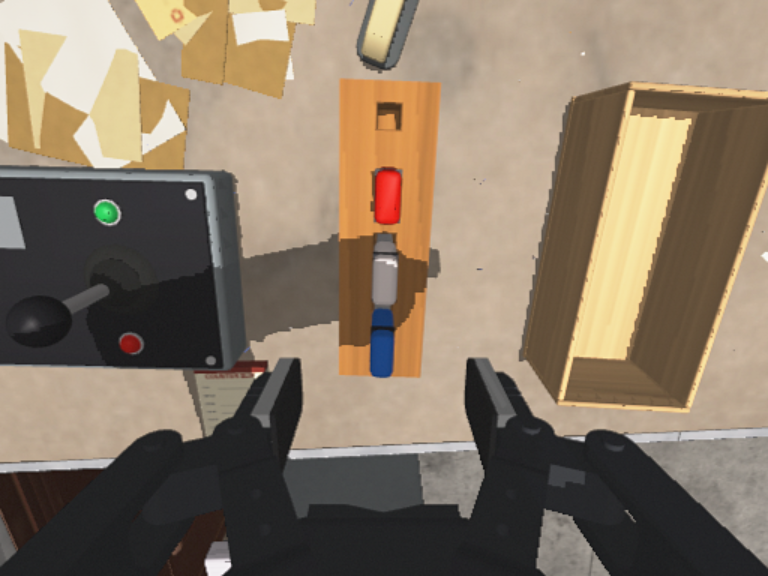

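```bash
python3 - <<'E'
from h import *
w=cam('wrist'); u=lambda p,z:unproj(w,(p[0]/1.5-.17,p[1]/1.5-.17),z)
for n,p,z in [('c1',(340,80),65),('c2',(340,374),65),('c3',(440,83),65),('c4',(420,377),65),('well',(389,116),65),('redtop near',(388,224),165),('redtop far',(388,168),165),('whitetop',(385,306),165),('bluenear',(382,376),165),('bluewhite far',(383,330),165)]: print(n,u(p,z))
for n,p in [('bfl',(632,84)),('bnl',(562,404)),('bnr',(690,410))]: print(n,u(p,90))
t=cam('top'); o=lambda p:(p[0]/2.8+125-.32,p[1]/2.8+140-.32)
for n,p in [('r',(505,88)),('w',(502,137)),('b',(499,187))]: print(n,unproj(t,o(p),165))
for n,p in [('rtl',(463,42)),('rtr',(532,46)),('rbl',(450,270)),('rbr',(522,275))]: print(n,unproj(t,o(p),65))
E
```

```text
c1 [660.92 -57.88  65.  ]
c2 [433.53 -38.18  65.  ]
c3 [ 655.3  -126.52   65.  ]
c4 [ 426.92 -106.57   65.  ]
well [636.15 -90.38  65.  ]
redtop near [576.9  -85.65 165.  ]
redtop far [605.12 -87.09 165.  ]
whitetop [531.13 -81.65 165.  ]
bluenear [487.09 -77.53 165.  ]
bluewhite far [516.62 -79.74 165.  ]
bfl [ 644.9  -245.16   90.  ]
bnl [ 410.53 -219.18   90.  ]
bnr [ 399.23 -323.7    90.  ]
r [586.68 -89.01 165.  ]
w [541.3  -84.37 165.  ]
b [495.72 -79.76 165.  ]
rtl [657.14 -59.81  65.  ]
rtr [ 651.32 -129.18   65.  ]
rbl [428.66 -38.97  65.  ]
rbr [ 422.23 -108.78   65.  ]
```

```bash
python3 - <<'E'
from h import *
p,r=full([497.5,-79.5,200],ori(-95),3,6.0)
full([497.5,-79.5,122],ori(-95),4,6.0,p=p,r=r)
E
```

```text
[[[-1.25,-0.01,1.48],[0.0,0.04,0.62],6.0],[[-1.25,0.01,1.48],[0.0,0.04,0.62],6.0],[[-1.25,0.02,1.47],[0.0,0.04,0.62],6.0]]
end [497.51 -79.51 200.03] err 0.01953356042769697
[[[0.0,0.0,1.95],[0.0,0.0,0.0],6.0],[[0.0,0.0,1.95],[0.0,0.0,0.0],6.0],[[0.0,0.0,1.95],[0.0,0.0,0.0],6.0],[[0.0,0.0,1.95],[0.0,0.0,0.0],6.0]]
end [497.49 -79.51 122.03] err 0.01953356042769697
```

Call:
{"fn": "jog_arm", "kwargs": {"rows": [[[-1.25,0,1.48],[0,0,0.62],6.0],[[-1.25,0.01,1.48],[0,0,0.62],6.0],[[-1.25,0.02,1.47],[0,0,0.62],6.0],[[0,0,1.95],[0,0,0],6.0],[[0,0,1.95],[0,0,0],6.0],[[0,0,1.95],[0,0,0],6.0],[[0,0,1.95],[0,0,0],6.0],[[0,0,0],[0,0,0],6.0]]}}

```text
clock: 26.0
position: [496.8, -79.1, 121.6]
ee_rot: [0.999, -0.043, -0.002, 0.0]
contact_force: [-0.9, -0.2, 0.4]
gripper_width: 60.2
```

```bash
python3 - <<'E'
from h import *
st()
im=eyes.get_image('wrist'); cv2.imwrite('pics/w13.png',cv2.resize(im[:,:,::-1],None,fx=1.5,fy=1.5))
E
```

```text
t 26.0 p [496.81 -79.1  121.6 ] yaw -94.87914395334856 z [-0. -0. -1.] F [-0.89 -0.17  0.37] w 60.22469570013174 j [ 0.17  0.3  -0.44 -0.   -0.84  1.32]
```

View pics/w13.png

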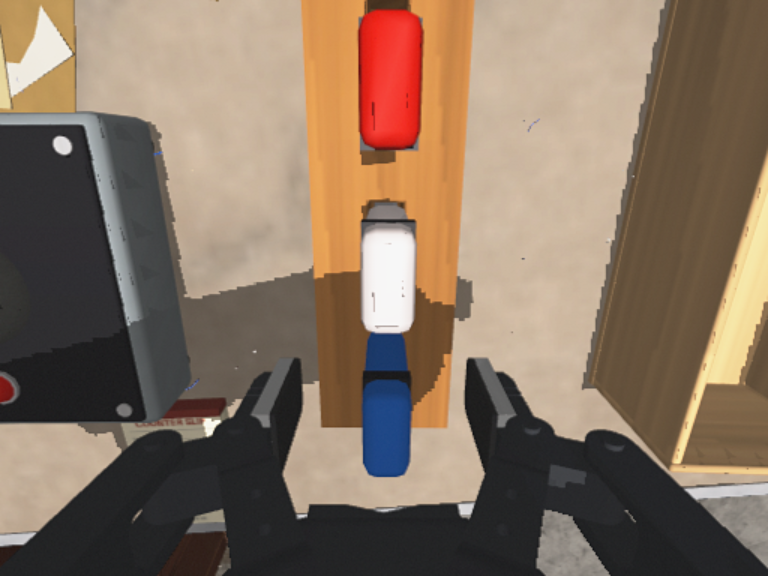

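Call:
{"fn": "jog_arm", "kwargs": {"rows": [[[0,0,0],[0,0,0],0.5],[[0,0,0],[0,0,0],0.5],[[0,0,0],[0,0,0],0.5],[[0,0,0],[0,0,0],0.5],[[0,0,0],[0,0,0],0.5],[[0,0,0],[0,0,0],0.5],[[0,0,0],[0,0,0],0.5],[[0,0,0],[0,0,0],0.5]]}}

```text
clock: 27.05
position: [498.7, -79.8, 124.0]
ee_rot: [0.999, -0.043, 0.001, 0.0]
contact_force: [0.0, 0.6, 5.4]
gripper_width: 13.3
```

Call:
{"fn": "jog_arm", "kwargs": {"rows": [[[0,0,-1.5],[0,0,0],0.5],[[0,0,-1.5],[0,0,0],0.5],[[0,0,-1.5],[0,0,0],0.5],[[0,0,-1.5],[0,0,0],0.5],[[0,0,-1.5],[0,0,0],0.5],[[0,0,-1.5],[0,0,0],0.5],[[0,0,-1.5],[0,0,0],0.5],[[0,0,-1.5],[0,0,0],0.5],[[0,0,0],[0,0,0],0.5]]}}

```text
clock: 28.18
position: [498.8, -79.7, 244.7]
ee_rot: [0.999, -0.043, 0.001, -0.0]
contact_force: [0.6, 0.3, -0.3]
gripper_width: 12.9
```

```bash
python3 - <<'E'
from h import *
st()
im=eyes.get_image('wrist'); cv2.imwrite('pics/w14.png',im[:,:,::-1])
crop('side',190,130,330,330,2.8,'s14.png')
E
```

```text
t 28.175 p [498.85 -79.68 244.68] yaw -94.90853457144514 z [ 0.  0. -1.] F [ 0.56  0.34 -0.3 ] w 12.922230381133657 j [ 0.16  0.17 -0.26  0.   -1.14  1.32]
```

View pics/w14.png

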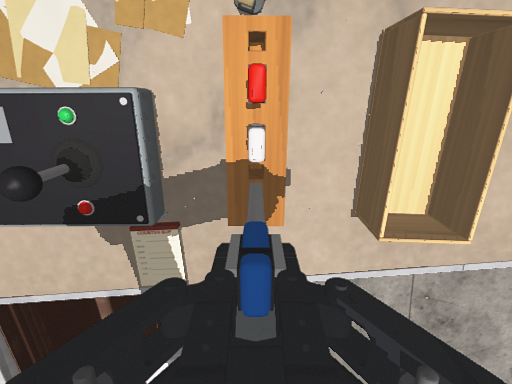

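View pics/s14.png

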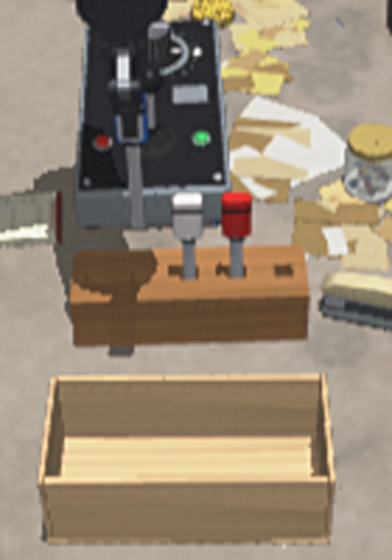

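```bash
cat >> h.py <<'E'
BC=np.array([519.,-286.]); BY=-6.5
def place(fx,fy,z0,L=114,tilt=40,hov=215,zf=15,via=None,jaw=0.5):
    a=np.radians(BY); bx=np.array([np.cos(a),np.sin(a)]); by=np.array([-bx[1],bx[0]])
    f=BC+fx*bx+fy*by; t=np.radians(tilt); T=f-L*np.sin(t)*bx; z=zf+L*np.cos(t)
    o=ori(BY-90,tilt); s=arm.read_state(); p=r=None
    if via is not None: p,r=full(via,ori(BY-90),4,jaw)
    p,r=full([*T,hov],o,8,jaw,p=p,r=r); full([*T,z],o,6,jaw,p=p,r=r)
E
python3 - <<'E'
from h import *
place(85,18,0,via=[505,-170,245])
E
```

```text
[[[0.37,2.23,-0.05],[0.0,0.01,0.39],0.5],[[0.39,2.23,-0.05],[0.0,0.01,0.39],0.5],[[0.41,2.23,-0.06],[0.0,0.01,0.39],0.5],[[0.42,2.23,-0.05],[0.0,0.01,0.39],0.5]]
end [ 505.04 -169.98  244.98] err 0.01963592619348982
[[[0.48,1.2,0.37],[0.0,5.0,0.0],0.5],[[0.45,1.2,0.42],[0.0,5.0,0.0],0.5],[[0.41,1.2,0.45],[0.0,5.0,0.0],0.5],[[0.37,1.19,0.49],[0.0,5.0,0.0],0.5],[[0.33,1.2,0.52],[0.0,5.0,0.0],0.5],[[0.28,1.19,0.54],[0.0,5.0,0.0],0.5],[[0.23,1.2,0.57],[0.0,5.0,0.0],0.5],[[0.18,1.19,0.58],[0.0,5.0,0.0],0.5]]
end [ 532.64 -269.43  215.  ] err 0.01963592619348843
[[[-1.21,0.0,1.44],[0.0,0.0,0.0],0.5],[[-1.21,0.0,1.44],[0.0,0.0,0.0],0.5],[[-1.2,0.0,1.44],[0.0,0.0,0.0],0.5],[[-1.21,0.0,1.44],[0.0,0.0,0.0],0.5],[[-1.2,0.0,1.44],[0.0,0.0,0.0],0.5],[[-1.21,0.0,1.43],[0.0,0.0,0.0],0.5]]
end [ 532.65 -269.41  102.35] err 0.01963592619348843
```

Call:
{"fn": "jog_arm", "kwargs": {"rows": [[[0.37,2.23,-0.05],[0,0,0.39],0.5],[[0.39,2.23,-0.05],[0,0,0.39],0.5],[[0.41,2.23,-0.06],[0,0,0.39],0.5],[[0.42,2.23,-0.05],[0,0,0.39],0.5]]}}

```text
clock: 28.78
position: [504.9, -170.7, 244.3]
ee_rot: [0.998, -0.057, -0.001, -0.0]
contact_force: [0.4, 0.4, -0.5]
gripper_width: 13.6
```

Call:
{"fn": "jog_arm", "kwargs": {"rows": [[[0.48,1.2,0.37],[0,5,0],0.5],[[0.45,1.2,0.42],[0,5,0],0.5],[[0.41,1.2,0.45],[0,5,0],0.5],[[0.37,1.19,0.49],[0,5,0],0.5],[[0.33,1.2,0.52],[0,5,0],0.5],[[0.28,1.19,0.54],[0,5,0],0.5],[[0.23,1.2,0.57],[0,5,0],0.5],[[0.18,1.19,0.58],[0,5,0],0.5],[[0,0,0],[0,0,0],0.5]]}}

```text
clock: 29.9
position: [531.7, -270.0, 213.6]
ee_rot: [0.939, -0.055, 0.34, 0.019]
contact_force: [-0.9, 0.9, -0.2]
gripper_width: 13.0
```

```bash
python3 - <<'E'
from h import *
st()
im=eyes.get_image('wrist'); cv2.imwrite('pics/w15.png',im[:,:,::-1])
crop('side',190,130,330,330,2.8,'s15.png')
crop('top',265,140,405,260,5,'t15.png')
E
```

```text
t 29.9 p [ 531.65 -270.02  213.56] yaw -96.62526930710997 z [ 0.64 -0.07 -0.77] F [-0.86  0.92 -0.23] w 13.032412528496 j [-0.26  0.13 -0.46 -0.32 -0.3   1.99]
```

View pics/w15.png

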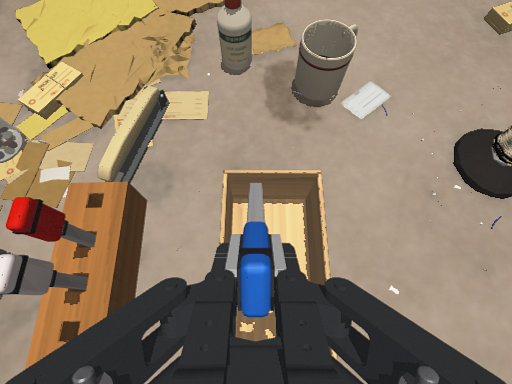

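View pics/s15.png

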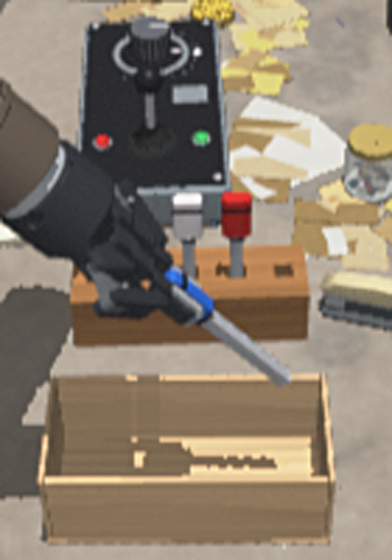

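View pics/t15.png

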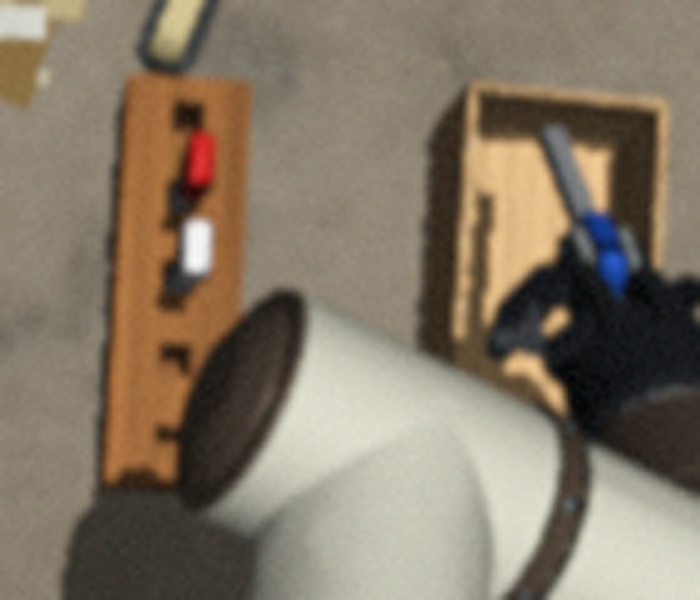

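```bash
python3 - <<'E'
from h import *
place(75,18,0,tilt=25,zf=13)
E
```

```text
[[[0.14,0.0,0.12],[0.0,-1.86,0.01],0.5],[[0.14,0.0,0.12],[0.0,-1.86,0.01],0.5],[[0.15,0.0,0.11],[0.0,-1.86,0.01],0.5],[[0.15,0.0,0.11],[0.0,-1.86,0.01],0.5],[[0.15,0.0,0.1],[0.0,-1.86,0.01],0.5],[[0.15,0.01,0.1],[0.0,-1.86,0.01],0.5],[[0.16,0.0,0.09],[0.0,-1.86,0.01],0.5],[[0.16,0.01,0.09],[0.0,-1.86,0.01],0.5]]
end [ 547.66 -271.19  214.97] err 0.04119770511939218
[[[-0.7,0.0,1.49],[0.0,-0.01,0.0],0.5],[[-0.69,0.0,1.49],[0.0,-0.01,0.0],0.5],[[-0.7,0.0,1.49],[0.0,-0.01,0.0],0.5],[[-0.69,0.0,1.49],[0.0,-0.01,0.0],0.5],[[-0.69,0.0,1.49],[0.0,-0.01,0.0],0.5],[[-0.7,0.0,1.49],[0.0,-0.01,0.0],0.5]]
end [ 547.67 -271.17  116.32] err 0.027002597169924696
```

Call:
{"fn": "jog_arm", "kwargs": {"rows": [[[0.28,0,0.24],[0,-3.72,0],0.5],[[0.29,0,0.22],[0,-3.72,0],0.5],[[0.3,0,0.2],[0,-3.72,0],0.5],[[0.32,0.02,0.18],[0,-3.72,0],0.5],[[-0.7,0,1.49],[0,0,0],0.5],[[-0.69,0,1.49],[0,0,0],0.5],[[-0.7,0,1.49],[0,0,0],0.5],[[-0.69,0,1.49],[0,0,0],0.5],[[-0.69,0,1.49],[0,0,0],0.5],[[-0.7,0,1.49],[0,0,0],0.5]]}}

```text
clock: 31.3
position: [548.2, -270.8, 116.2]
ee_rot: [0.975, -0.054, 0.217, 0.012]
contact_force: [-0.4, 0.0, -1.6]
gripper_width: 13.5
```

```bash
python3 - <<'E'
from h import *
st()
im=eyes.get_image('wrist'); cv2.imwrite('pics/w16.png',im[:,:,::-1])
crop('side',190,130,330,330,2.8,'s16.png')
E
```

```text
t 31.3 p [ 548.23 -270.83  116.23] yaw -96.39425904203367 z [ 0.42 -0.05 -0.91] F [-0.38  0.04 -1.56] w 13.522984301758232 j [-0.22  0.33 -0.45 -0.13 -0.36  1.79]
```

View pics/s16.png

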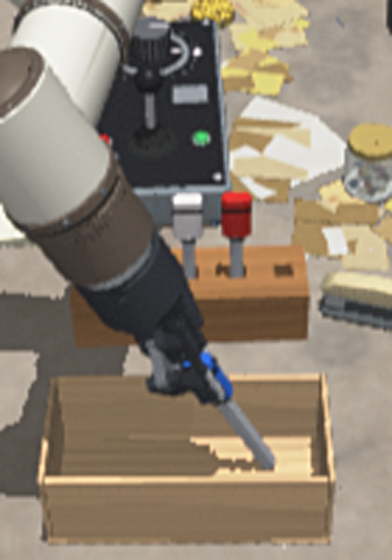

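View pics/w16.png

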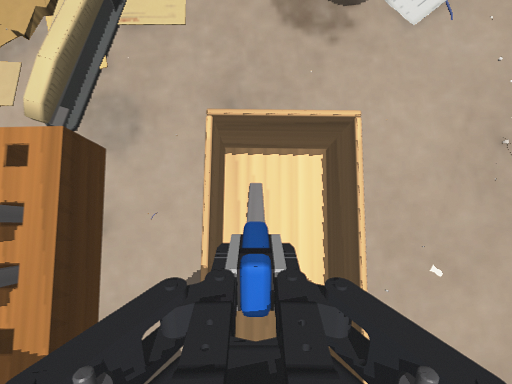

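Call:
{"fn": "jog_arm", "kwargs": {"rows": [[[-0.1,0,0.3],[0,0,0],0.5],[[0,0,0],[0,0,0],3.0],[[0,0,0],[0,0,0],3.0],[[0,0,0],[0,0,0],3.0],[[0,0,0],[0,0,0],3.0],[[0,0,-2],[0,0,0],3.0],[[0,0,-3],[0,0,0],3.0],[[0,0,-4],[0,0,0],3.0],[[0,0,-4],[0,0,0],3.0]]}}

```text
clock: 32.52
position: [492.5, -265.1, 232.1]
ee_rot: [0.975, -0.055, 0.217, 0.012]
contact_force: [0.7, -0.0, 0.1]
gripper_width: 29.9
```

```bash
python3 - <<'E'
from h import *
st()
crop('side',190,130,330,330,2.8,'s17.png')
s=arm.read_state()
p,r=full([540,-180,245],ori(-95),5,6.0)
p,r=full([543,-83.5,245],ori(-95),4,6.0,p=p,r=r)
E
```

```text
t 32.525 p [ 492.5  -265.1   232.09] yaw -96.47422668308813 z [ 0.42 -0.05 -0.91] F [ 0.74 -0.04  0.14] w 29.913732857270116 j [-0.23  0.1  -0.42 -0.09 -0.62  1.75]
[[[0.72,-1.81,0.19],[0.1,-5.13,-0.28],6.0],[[0.75,-1.81,0.13],[0.1,-5.13,-0.28],6.0],[[0.76,-1.81,0.07],[0.1,-5.13,-0.28],6.0],[[0.78,-1.8,0.0],[0.1,-5.13,-0.28],6.0],[[0.78,-1.79,-0.06],[0.1,-5.13,-0.28],6.0]]
end [ 540.02 -180.05  244.98] err 0.024693573921620575
[[[-0.14,-2.41,0.0],[0.0,0.0,0.01],6.0],[[-0.13,-2.41,0.0],[0.0,0.0,0.01],6.0],[[-0.14,-2.41,0.0],[0.0,0.0,0.01],6.0],[[-0.13,-2.41,0.0],[0.0,0.0,0.01],6.0]]
end [543.03 -83.54 244.98] err 0.015753905386467936
```

View pics/s17.png

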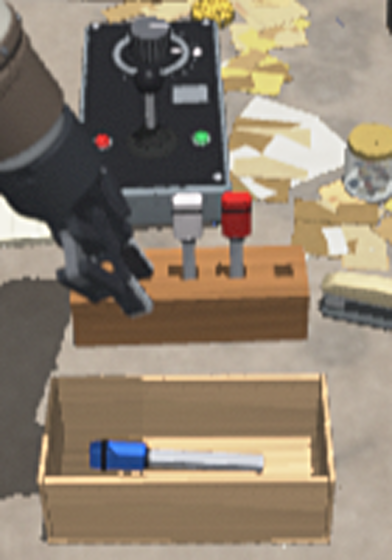

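Blue wand lies flat in the box (head near (118,455) in the crop). Next the white one.

Call:
{"fn": "jog_arm", "kwargs": {"rows": [[[0.72,-1.81,0.19],[0.1,-5.13,-0.28],6.0],[[0.75,-1.81,0.13],[0.1,-5.13,-0.28],6.0],[[0.76,-1.81,0.07],[0.1,-5.13,-0.28],6.0],[[0.78,-1.8,0.0],[0.1,-5.13,-0.28],6.0],[[0.78,-1.79,-0.06],[0.1,-5.13,-0.28],6.0],[[-0.14,-2.41,0],[0,0,0],6.0],[[-0.13,-2.41,0],[0,0,0],6.0],[[-0.14,-2.41,0],[0,0,0],6.0],[[-0.13,-2.41,0],[0,0,0],6.0],[[0,0,0],[0,0,0],6.0]]}}

```text
clock: 33.83
position: [543.2, -81.7, 237.9]
ee_rot: [0.999, -0.043, -0.004, -0.002]
contact_force: [1.0, -0.0, 0.7]
gripper_width: 60.0
```

```bash
python3 - <<'E'
from h import *
st()
im=eyes.get_image('wrist'); cv2.imwrite('pics/w18.png',cv2.resize(im[:,:,::-1],None,fx=1.5,fy=1.5))
full([543,-83.5,122],ori(-95),6,6.0)
E
```

```text
t 33.825 p [543.15 -81.67 237.89] yaw -94.8872779331209 z [-0.01  0.   -1.  ] F [ 1.05 -0.02  0.7 ] w 60.026649586579566 j [ 0.14  0.26 -0.16 -0.01 -1.16  1.35]
[[[0.02,0.03,1.93],[-0.03,0.09,0.01],6.0],[[0.01,0.02,1.93],[-0.03,0.09,0.01],6.0],[[0.01,0.02,1.93],[-0.03,0.09,0.01],6.0],[[0.01,0.02,1.93],[-0.03,0.09,0.01],6.0],[[0.01,0.02,1.93],[-0.03,0.09,0.01],6.0],[[0.0,0.02,1.94],[-0.03,0.09,0.01],6.0]]
end [542.98 -83.45 121.97] err 0.013606038073649811
```

View pics/w18.png

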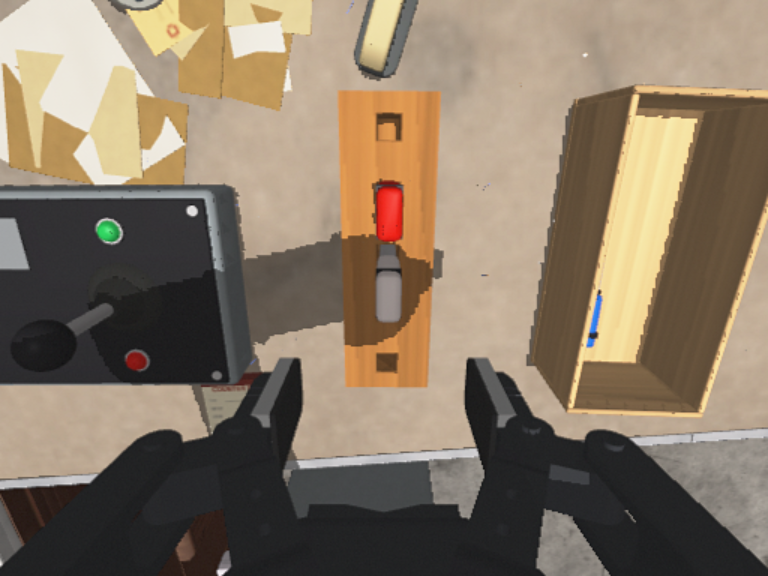

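Call:
{"fn": "jog_arm", "kwargs": {"rows": [[[0,0,0],[0,0,0],6.0],[[0,0,0],[0,0,0],6.0]]}}

```text
clock: 34.12
position: [543.0, -83.5, 237.9]
ee_rot: [0.999, -0.044, -0.005, -0.002]
contact_force: [0.9, 0.4, -0.3]
gripper_width: 59.5
```

```bash
python3 - <<'E'
from h import *
st()
full([543,-83.5,122],ori(-95),6,6.0)
E
```

```text
t 34.125 p [542.99 -83.51 237.89] yaw -95.07164991412962 z [-0.01  0.   -1.  ] F [ 0.92  0.39 -0.27] w 59.48665688521598 j [ 0.14  0.26 -0.16 -0.01 -1.16  1.34]
[[[0.02,0.01,1.93],[-0.03,0.09,-0.01],6.0],[[0.01,0.0,1.93],[-0.03,0.09,-0.01],6.0],[[0.01,0.0,1.93],[-0.03,0.09,-0.01],6.0],[[0.01,0.0,1.93],[-0.03,0.09,-0.01],6.0],[[0.01,0.01,1.93],[-0.03,0.09,-0.01],6.0],[[0.0,0.0,1.94],[-0.03,0.09,-0.01],6.0]]
end [542.97 -83.49 121.99] err 0.0138214024035586
```

Call:
{"fn": "jog_arm", "kwargs": {"rows": [[[0.01,0,1.93],[0,0.1,0],6.0],[[0.01,0,1.93],[0,0.1,0],6.0],[[0.01,0,1.93],[0,0.1,0],6.0],[[0.01,0,1.93],[0,0.1,0],6.0],[[0.01,0,1.93],[0,0.1,0],6.0],[[0.01,0,1.94],[0,0.1,0],6.0],[[0,0,0],[0,0,0],6.0]]}}

```text
clock: 35.0
position: [542.0, -83.0, 120.7]
ee_rot: [0.999, -0.044, -0.001, -0.001]
contact_force: [0.4, 0.4, 0.4]
gripper_width: 60.0
```

```bash
python3 - <<'E'
from h import *
st()
im=eyes.get_image('wrist'); cv2.imwrite('pics/w19.png',im[:,:,::-1])
E
```

```text
t 35.0 p [542.02 -83.03 120.68] yaw -95.06685563757341 z [-0.  0. -1.] F [0.42 0.37 0.42] w 60.03932526316534 j [ 0.14  0.36 -0.33 -0.   -0.88  1.34]
```

View pics/w19.png

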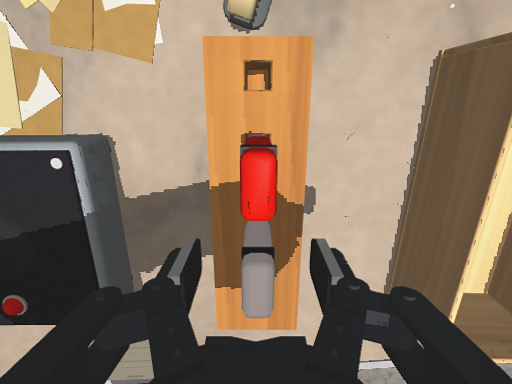

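Call:
{"fn": "jog_arm", "kwargs": {"rows": [[[0,0,0],[0,0,0],0.5],[[0,0,0],[0,0,0],0.5],[[0,0,0],[0,0,0],0.5],[[0,0,0],[0,0,0],0.5],[[0,0,0],[0,0,0],0.5],[[0,0,0],[0,0,0],0.5],[[0,0,0],[0,0,0],0.5],[[0,0,0],[0,0,0],0.5]]}}

```text
clock: 36.05
position: [543.6, -82.5, 122.9]
ee_rot: [0.999, -0.044, 0.001, -0.001]
contact_force: [-0.9, -1.3, 4.9]
gripper_width: 13.6
```

Call:
{"fn": "jog_arm", "kwargs": {"rows": [[[0,0,-1.5],[0,0,0],0.5],[[0,0,-1.5],[0,0,0],0.5],[[0,0,-1.5],[0,0,0],0.5],[[0,0,-1.5],[0,0,0],0.5],[[0,0,-1.5],[0,0,0],0.5],[[0,0,-1.5],[0,0,0],0.5],[[0,0,-1.5],[0,0,0],0.5],[[0,0,-1.5],[0,0,0],0.5],[[0,0,0],[0,0,0],0.5]]}}

```text
clock: 37.17
position: [543.7, -82.8, 243.6]
ee_rot: [0.999, -0.044, 0.002, -0.002]
contact_force: [-0.0, 0.7, -1.5]
gripper_width: 13.6
```

```bash
python3 - <<'E'
from h import *
st()
im=eyes.get_image('wrist'); cv2.imwrite('pics/w20.png',im[:,:,::-1])
place(75,-18,0,tilt=25,zf=12,via=[525,-170,245])
E
```

```text
t 37.175 p [543.7  -82.78 243.63] yaw -95.00568960663068 z [ 0.  0. -1.] F [-0.02  0.65 -1.49] w 13.62696630906749 j [ 0.14  0.25 -0.16 -0.   -1.16  1.34]
[[[-0.26,2.21,-0.07],[-0.05,-0.03,0.37],0.5],[[-0.24,2.22,-0.07],[-0.05,-0.03,0.37],0.5],[[-0.23,2.21,-0.07],[-0.05,-0.03,0.37],0.5],[[-0.22,2.22,-0.07],[-0.05,-0.03,0.37],0.5]]
end [ 524.98 -170.    245.05] err 0.01730775258669608
[[[0.43,1.67,0.38],[0.0,3.13,0.0],0.5],[[0.4,1.67,0.4],[0.0,3.13,0.0],0.5],[[0.38,1.68,0.42],[0.0,3.13,0.0],0.5],[[0.36,1.67,0.44],[0.0,3.13,0.0],0.5],[[0.33,1.68,0.46],[0.0,3.13,0.0],0.5],[[0.31,1.67,0.47],[0.0,3.13,0.0],0.5],[[0.28,1.68,0.49],[0.0,3.13,0.0],0.5],[[0.26,1.67,0.5],[0.0,3.13,0.0],0.5]]
end [ 543.6  -306.88  215.05] err 0.03986829398311356
[[[-0.7,0.0,1.51],[0.0,-0.01,0.0],0.5],[[-0.7,0.0,1.51],[0.0,-0.01,0.0],0.5],[[-0.7,0.0,1.5],[0.0,-0.01,0.0],0.5],[[-0.71,0.0,1.51],[0.0,-0.01,0.0],0.5],[[-0.7,0.0,1.5],[0.0,-0.01,0.0],0.5],[[-0.7,0.01,1.51],[0.0,-0.01,0.0],0.5]]
end [ 543.66 -306.96  115.32] err 0.029233491207419256
```

View pics/w20.png

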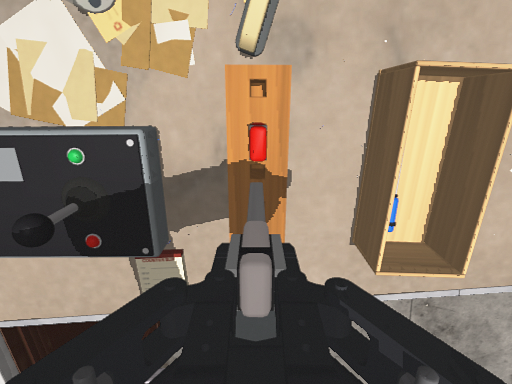

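Call:
{"fn": "jog_arm", "kwargs": {"rows": [[[-0.26,2.21,-0.07],[0,0,0.37],0.5],[[-0.24,2.22,-0.07],[0,0,0.37],0.5],[[-0.23,2.21,-0.07],[0,0,0.37],0.5],[[-0.22,2.22,-0.07],[0,0,0.37],0.5]]}}

```text
clock: 37.72
position: [524.2, -170.6, 243.6]
ee_rot: [0.998, -0.057, -0.0, -0.002]
contact_force: [-0.1, 0.3, -1.0]
gripper_width: 13.1
```

Call:
{"fn": "jog_arm", "kwargs": {"rows": [[[0.43,1.67,0.38],[0,3.13,0],0.5],[[0.4,1.67,0.4],[0,3.13,0],0.5],[[0.38,1.68,0.42],[0,3.13,0],0.5],[[0.36,1.67,0.44],[0,3.13,0],0.5],[[0.33,1.68,0.46],[0,3.13,0],0.5],[[0.31,1.67,0.47],[0,3.13,0],0.5],[[0.28,1.68,0.49],[0,3.13,0],0.5],[[0.26,1.67,0.5],[0,3.13,0],0.5],[[0,0,0],[0,0,0],0.5]]}}

```text
clock: 38.85
position: [542.1, -307.4, 212.4]
ee_rot: [0.975, -0.057, 0.215, 0.01]
contact_force: [0.7, 0.2, -0.7]
gripper_width: 13.6
```

```bash
python3 - <<'E'
from h import *
st()
im=eyes.get_image('wrist'); cv2.imwrite('pics/w21.png',im[:,:,::-1])
crop('side',190,130,330,330,2.8,'s21.png')
E
```

```text
t 38.85 p [ 542.1  -307.39  212.39] yaw -96.61935981277932 z [ 0.42 -0.04 -0.91] F [ 0.74  0.22 -0.7 ] w 13.586435891694997 j [-0.3   0.23 -0.29 -0.14 -0.63  1.85]
```

View pics/w21.png

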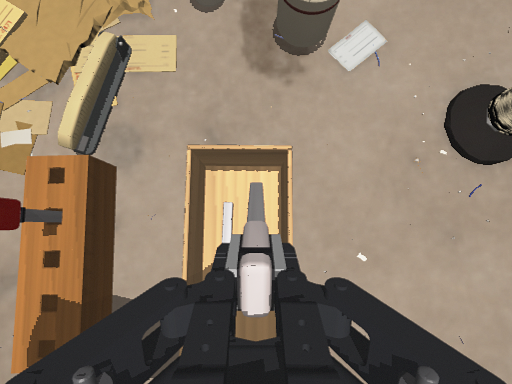

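View pics/s21.png

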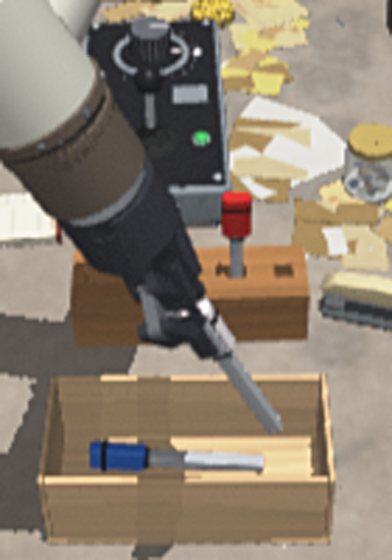

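Call:
{"fn": "jog_arm", "kwargs": {"rows": [[[-0.7,0,1.5],[0,0,0],0.5],[[-0.7,0,1.5],[0,0,0],0.5],[[-0.7,0,1.5],[0,0,0],0.5],[[-0.7,0,1.5],[0,0,0],0.5],[[-0.7,0,1.5],[0,0,0],0.5],[[-0.7,0,1.5],[0,0,0],0.5],[[-0.1,0,0.2],[0,0,0],0.5],[[0,0,0],[0,0,0],0.5]]}}

```text
clock: 39.95
position: [544.0, -306.8, 112.7]
ee_rot: [0.974, -0.056, 0.217, 0.011]
contact_force: [0.6, 0.3, -0.2]
gripper_width: 13.0
```

Call:
{"fn": "jog_arm", "kwargs": {"rows": [[[0,0,0],[0,0,0],3.0],[[0,0,0],[0,0,0],3.0],[[0,0,0],[0,0,0],3.0],[[0,0,0],[0,0,0],3.0],[[0,0,-2],[0,0,0],3.0],[[0,0,-3],[0,0,0],3.0],[[0,0,-4],[0,0,0],3.0],[[0,0,-4],[0,0,0],3.0],[[0,0,0],[0,0,0],3.0],[[0,0,0],[0,0,0],3.0]]}}

```text
clock: 41.2
position: [488.3, -300.6, 231.0]
ee_rot: [0.974, -0.056, 0.218, 0.011]
contact_force: [-0.0, 1.3, -1.0]
gripper_width: 29.8
```

```bash
python3 - <<'E'
from h import *
st()
crop('side',190,130,330,330,2.8,'s22.png')
p,r=full([570,-190,245],ori(-95),5,6.0)
p,r=full([589,-87.5,243],ori(-95),4,6.0,p=p,r=r)
E
```

```text
t 41.2 p [ 488.29 -300.56  230.98] yaw -96.51290231359427 z [ 0.42 -0.05 -0.91] F [-0.03  1.34 -1.04] w 29.776075335054117 j [-0.32  0.13 -0.36 -0.15 -0.65  1.88]
[[[1.37,-2.38,0.32],[0.02,-5.01,-0.3],6.0],[[1.4,-2.37,0.2],[0.02,-5.01,-0.3],6.0],[[1.43,-2.37,0.07],[0.02,-5.01,-0.3],6.0],[[1.44,-2.36,-0.05],[0.02,-5.01,-0.3],6.0],[[1.44,-2.35,-0.17],[0.02,-5.01,-0.3],6.0]]
end [ 569.99 -190.03  245.  ] err 0.03341550745988748
[[[0.25,-2.6,0.05],[0.0,0.0,-0.01],6.0],[[0.25,-2.59,0.05],[0.0,0.0,-0.01],6.0],[[0.25,-2.6,0.05],[0.0,0.0,-0.01],6.0],[[0.25,-2.59,0.05],[0.0,0.0,-0.01],6.0]]
end [589.03 -87.51 242.98] err 0.02253452927530638
```

View pics/s22.png

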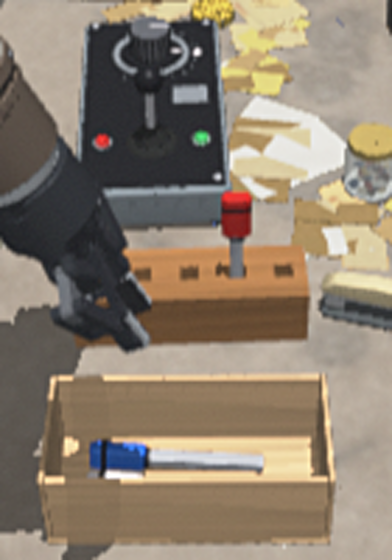

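Call:
{"fn": "jog_arm", "kwargs": {"rows": [[[1.37,-2.38,0.32],[0.02,-5.01,-0.3],6.0],[[1.4,-2.37,0.2],[0.02,-5.01,-0.3],6.0],[[1.43,-2.37,0.07],[0.02,-5.01,-0.3],6.0],[[1.44,-2.36,-0.05],[0.02,-5.01,-0.3],6.0],[[1.44,-2.35,-0.17],[0.02,-5.01,-0.3],6.0],[[0.25,-2.6,0.05],[0,0,0],6.0],[[0.25,-2.59,0.05],[0,0,0],6.0],[[0.25,-2.6,0.05],[0,0,0],6.0],[[0.25,-2.59,0.05],[0,0,0],6.0]]}}

```text
clock: 42.38
position: [589.5, -86.8, 241.5]
ee_rot: [0.999, -0.044, -0.001, 0.001]
contact_force: [-0.4, -0.4, -0.4]
gripper_width: 59.9
```

Call:
{"fn": "jog_arm", "kwargs": {"rows": [[[0,0,0],[0,0,0],6.0],[[0,0,0],[0,0,0],6.0],[[0,0,0],[0,0,0],6.0]]}}

```text
clock: 42.75
position: [589.3, -88.5, 242.9]
ee_rot: [0.999, -0.044, 0.0, 0.0]
contact_force: [0.3, -0.7, -0.1]
gripper_width: 60.2
```

```bash
python3 - <<'E'
from h import *
st()
im=eyes.get_image('wrist'); cv2.imwrite('pics/w23.png',cv2.resize(im[:,:,::-1],None,fx=1.5,fy=1.5))
full([589,-87.5,122],ori(-95),6,6.0)
E
```

```text
t 42.75 p [589.34 -88.46 242.86] yaw -95.07440968034182 z [ 0. -0. -1.] F [ 0.33 -0.72 -0.06] w 60.16925042179459 j [ 0.12  0.33 -0.05  0.   -1.19  1.36]
[[[-0.01,-0.02,2.02],[0.01,0.0,-0.01],6.0],[[-0.01,-0.02,2.02],[0.01,0.0,-0.01],6.0],[[-0.01,-0.02,2.02],[0.01,0.0,-0.01],6.0],[[-0.01,-0.01,2.01],[0.01,0.0,-0.01],6.0],[[-0.01,-0.01,2.02],[0.01,0.0,-0.01],6.0],[[0.0,-0.02,2.01],[0.01,0.0,-0.01],6.0]]
end [589.03 -87.48 122.05] err 0.037881931979743204
```

View pics/w23.png

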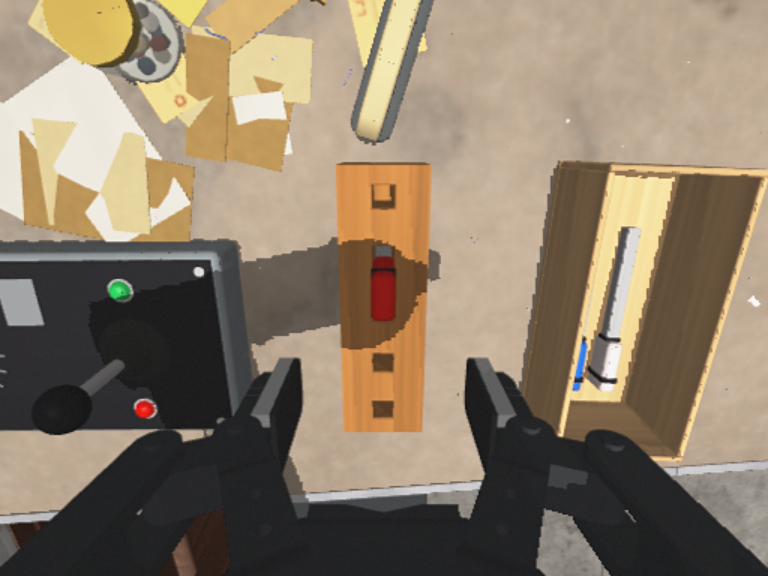

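Call:
{"fn": "jog_arm", "kwargs": {"rows": [[[0,-0.01,2.02],[0,0,0],6.0],[[0,-0.01,2.02],[0,0,0],6.0],[[0,-0.01,2.02],[0,0,0],6.0],[[0,-0.01,2.01],[0,0,0],6.0],[[0,-0.01,2.02],[0,0,0],6.0],[[0,0,2.01],[0,0,0],6.0],[[0,0,0],[0,0,0],6.0]]}}

```text
clock: 43.68
position: [588.5, -88.0, 120.8]
ee_rot: [0.999, -0.044, -0.001, 0.001]
contact_force: [0.1, -0.1, 0.0]
gripper_width: 59.8
```

Call:
{"fn": "jog_arm", "kwargs": {"rows": [[[0,0,0],[0,0,0],0.5],[[0,0,0],[0,0,0],0.5],[[0,0,0],[0,0,0],0.5],[[0,0,0],[0,0,0],0.5],[[0,0,0],[0,0,0],0.5],[[0,0,0],[0,0,0],0.5],[[0,0,0],[0,0,0],0.5],[[0,0,0],[0,0,0],0.5]]}}

```text
clock: 44.68
position: [590.4, -87.4, 123.3]
ee_rot: [0.999, -0.044, 0.001, 0.001]
contact_force: [-0.2, -1.0, 5.8]
gripper_width: 13.3
```

Call:
{"fn": "jog_arm", "kwargs": {"rows": [[[0,0,-1.5],[0,0,0],0.5],[[0,0,-1.5],[0,0,0],0.5],[[0,0,-1.5],[0,0,0],0.5],[[0,0,-1.5],[0,0,0],0.5],[[0,0,-1.5],[0,0,0],0.5],[[0,0,-1.5],[0,0,0],0.5],[[0,0,-1.5],[0,0,0],0.5],[[0,0,-1.5],[0,0,0],0.5],[[0,0,0],[0,0,0],0.5]]}}

```text
clock: 45.8
position: [590.4, -87.2, 244.0]
ee_rot: [0.999, -0.044, 0.002, 0.0]
contact_force: [0.3, 0.9, -1.0]
gripper_width: 13.3
```

```bash
python3 - <<'E'
from h import *
st()
im=eyes.get_image('wrist'); cv2.imwrite('pics/w24.png',im[:,:,::-1])
crop('top',265,140,405,260,5,'t24.png')
place(75,-2,0,tilt=25,zf=14,via=[560,-170,245])
E
```

```text
t 45.8 p [590.36 -87.23 243.96] yaw -95.01540948685665 z [ 0. -0. -1.] F [ 0.33  0.87 -1.02] w 13.295154905059022 j [ 0.12  0.33 -0.05  0.   -1.19  1.36]
[[[-0.55,2.13,-0.08],[0.01,0.0,0.37],0.5],[[-0.54,2.13,-0.07],[0.01,0.0,0.37],0.5],[[-0.52,2.13,-0.08],[0.01,0.0,0.37],0.5],[[-0.5,2.14,-0.07],[0.01,0.0,0.37],0.5]]
end [ 560.04 -169.98  244.96] err 0.029274682410682606
[[[-0.01,1.52,0.37],[0.0,3.12,0.0],0.5],[[-0.03,1.52,0.37],[0.0,3.12,0.0],0.5],[[-0.05,1.53,0.37],[0.0,3.12,0.0],0.5],[[-0.07,1.52,0.37],[0.0,3.12,0.0],0.5],[[-0.09,1.53,0.36],[0.0,3.12,0.0],0.5],[[-0.11,1.52,0.36],[0.0,3.12,0.0],0.5],[[-0.13,1.53,0.35],[0.0,3.12,0.0],0.5],[[-0.15,1.52,0.35],[0.0,3.12,0.0],0.5]]
end [ 545.47 -291.    215.  ] err 0.030756346696848503
[[[-0.69,0.0,1.48],[0.0,0.0,0.0],0.5],[[-0.69,0.0,1.47],[0.0,0.0,0.0],0.5],[[-0.69,0.0,1.48],[0.0,0.0,0.0],0.5],[[-0.69,0.0,1.47],[0.0,0.0,0.0],0.5],[[-0.68,0.0,1.48],[0.0,0.0,0.0],0.5],[[-0.69,0.01,1.47],[0.0,0.0,0.0],0.5]]
end [ 545.39 -291.06  117.33] err 0.030756346696848503
```

View pics/w24.png

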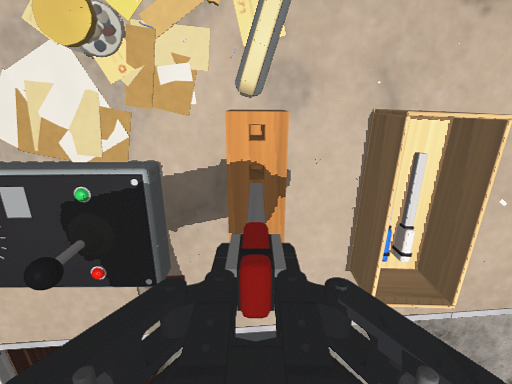

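View pics/t24.png

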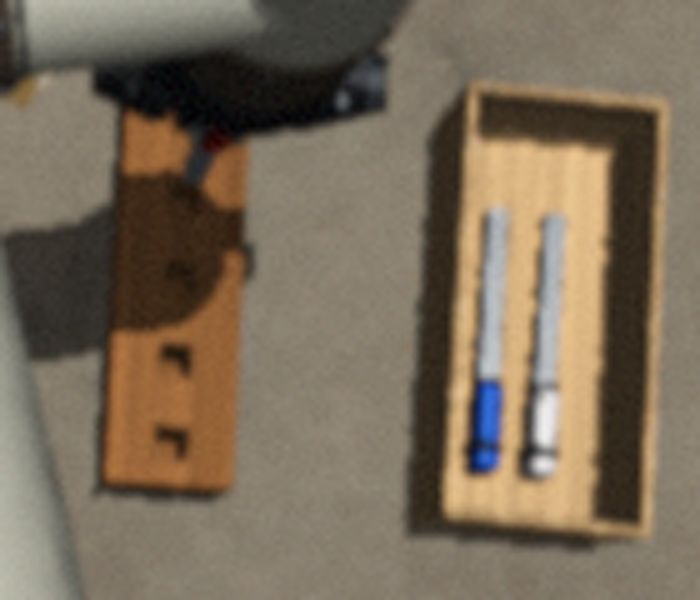

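```bash
python3 - <<'E'
from h import *
place(75,-32,0,tilt=25,zf=13,via=[560,-170,245])
E
```

```text
[[[-0.55,2.13,-0.08],[0.01,0.0,0.37],0.5],[[-0.54,2.13,-0.07],[0.01,0.0,0.37],0.5],[[-0.52,2.13,-0.08],[0.01,0.0,0.37],0.5],[[-0.5,2.14,-0.07],[0.01,0.0,0.37],0.5]]
end [ 560.04 -169.98  244.96] err 0.029274682410682606
[[[-0.01,1.9,0.37],[0.0,3.12,0.0],0.5],[[-0.03,1.9,0.37],[0.0,3.12,0.0],0.5],[[-0.05,1.9,0.37],[0.0,3.12,0.0],0.5],[[-0.07,1.9,0.37],[0.0,3.12,0.0],0.5],[[-0.09,1.9,0.36],[0.0,3.12,0.0],0.5],[[-0.11,1.9,0.36],[0.0,3.12,0.0],0.5],[[-0.13,1.9,0.35],[0.0,3.12,0.0],0.5],[[-0.15,1.89,0.35],[0.0,3.12,0.0],0.5]]
end [ 542.06 -320.81  214.99] err 0.030756346696848503
[[[-0.69,0.0,1.49],[0.0,0.0,0.0],0.5],[[-0.7,0.0,1.49],[0.0,0.0,0.0],0.5],[[-0.69,0.0,1.49],[0.0,0.0,0.0],0.5],[[-0.7,0.0,1.49],[0.0,0.0,0.0],0.5],[[-0.69,0.0,1.49],[0.0,0.0,0.0],0.5],[[-0.7,0.01,1.49],[0.0,0.0,0.0],0.5]]
end [ 542.01 -320.87  116.34] err 0.030756346696848503
```

Call:
{"fn": "jog_arm", "kwargs": {"rows": [[[-0.55,2.13,-0.08],[0,0,0.37],0.5],[[-0.54,2.13,-0.07],[0,0,0.37],0.5],[[-0.52,2.13,-0.08],[0,0,0.37],0.5],[[-0.5,2.14,-0.07],[0,0,0.37],0.5]]}}

```text
clock: 46.4
position: [559.5, -171.9, 245.3]
ee_rot: [0.998, -0.057, 0.0, 0.0]
contact_force: [-0.3, 0.2, -0.8]
gripper_width: 13.2
```

Call:
{"fn": "jog_arm", "kwargs": {"rows": [[[-0.01,1.9,0.37],[0,3.12,0],0.5],[[-0.03,1.9,0.37],[0,3.12,0],0.5],[[-0.05,1.9,0.37],[0,3.12,0],0.5],[[-0.07,1.9,0.37],[0,3.12,0],0.5],[[-0.09,1.9,0.36],[0,3.12,0],0.5],[[-0.11,1.9,0.36],[0,3.12,0],0.5],[[-0.13,1.9,0.35],[0,3.12,0],0.5],[[-0.15,1.89,0.35],[0,3.12,0],0.5],[[0,0,0],[0,0,0],0.5]]}}

```text
clock: 47.52
position: [540.6, -322.7, 214.9]
ee_rot: [0.975, -0.057, 0.215, 0.013]
contact_force: [0.7, 0.4, -1.2]
gripper_width: 13.2
```

```bash
python3 - <<'E'
from h import *
st()
im=eyes.get_image('wrist'); cv2.imwrite('pics/w25.png',im[:,:,::-1])
crop('side',190,130,330,330,2.8,'s25.png')
E
```

```text
t 47.525 p [ 540.59 -322.72  214.9 ] yaw -96.68787523017751 z [ 0.42 -0.05 -0.91] F [ 0.67  0.4  -1.23] w 13.200865355723128 j [-0.33  0.24 -0.26 -0.15 -0.64  1.88]
```

View pics/w25.png

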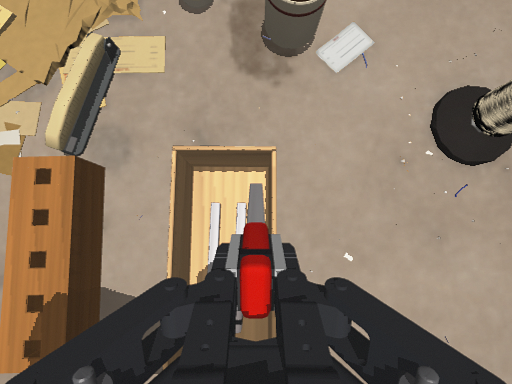

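View pics/s25.png

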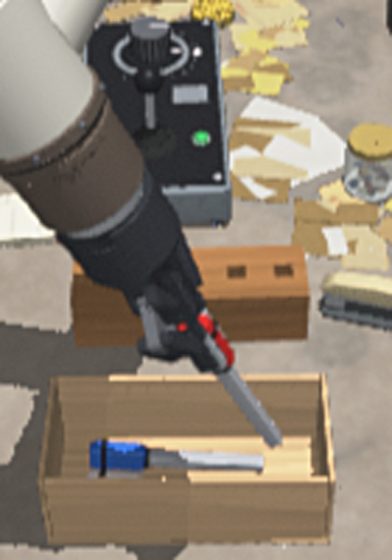

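Call:
{"fn": "jog_arm", "kwargs": {"rows": [[[-0.7,-0.3,1.5],[0,0,0],0.5],[[-0.7,-0.3,1.5],[0,0,0],0.5],[[-0.7,0,1.5],[0,0,0],0.5],[[-0.7,0,1.5],[0,0,0],0.5],[[-0.7,0,1.5],[0,0,0],0.5],[[-0.7,0,1.5],[0,0,0],0.5],[[-0.1,0,0.2],[0,0,0],0.5],[[0,0,0],[0,0,0],0.5]]}}

```text
clock: 48.62
position: [542.9, -315.0, 113.7]
ee_rot: [0.975, -0.055, 0.216, 0.012]
contact_force: [-0.7, -0.2, 0.7]
gripper_width: 13.7
```

Call:
{"fn": "jog_arm", "kwargs": {"rows": [[[0,0,0],[0,0,0],3.0],[[0,0,0],[0,0,0],3.0],[[0,0,0],[0,0,0],3.0],[[0,0,0],[0,0,0],3.0],[[0,0,-2],[0,0,0],3.0],[[0,0,-3],[0,0,0],3.0],[[0,0,-4],[0,0,0],3.0],[[0,0,-4],[0,0,0],3.0],[[0,0,0],[0,0,0],3.0],[[0,0,0],[0,0,0],3.0]]}}

```text
clock: 49.88
position: [487.8, -308.6, 232.4]
ee_rot: [0.975, -0.055, 0.217, 0.013]
contact_force: [-0.9, 1.0, -0.4]
gripper_width: 30.2
```

Call:
{"fn": "jog_arm", "kwargs": {"rows": [[[0,-3,-1],[0,0,0],3.0],[[0,-3,-1],[0,0,0],3.0],[[0,-3,-1],[0,0,0],3.0],[[0,-3,-1],[0,0,0],3.0],[[0,-3,0],[0,0,0],3.0],[[0,-3,0],[0,0,0],3.0],[[0,-3,0],[0,0,0],3.0],[[0,0,0],[0,0,0],3.0]]}}

```text
clock: 50.88
position: [495.0, -96.7, 266.5]
ee_rot: [0.975, -0.054, 0.215, 0.013]
contact_force: [0.6, 1.1, -1.2]
gripper_width: 30.1
```

```bash
python3 - <<'E'
from h import *
st()
crop('side',190,130,330,330,2.8,'s26.png')
crop('top',125,140,405,260,2.8,'t26.png')
E
```

```text
t 50.875 p [494.97 -96.7  266.48] yaw -96.30934834072839 z [ 0.42 -0.05 -0.91] F [ 0.6   1.12 -1.22] w 30.117363280216622 j [ 0.2  -0.06 -0.6   0.23 -0.62  1.1 ]
```

View pics/s26.png

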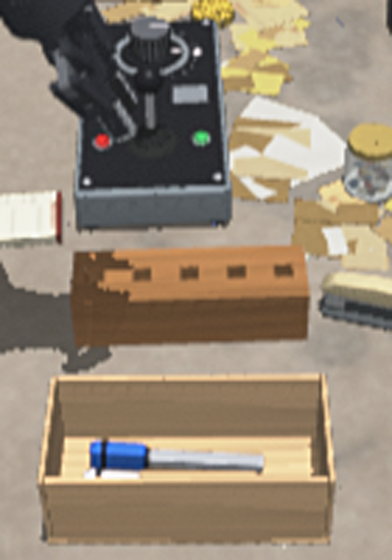

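View pics/t26.png

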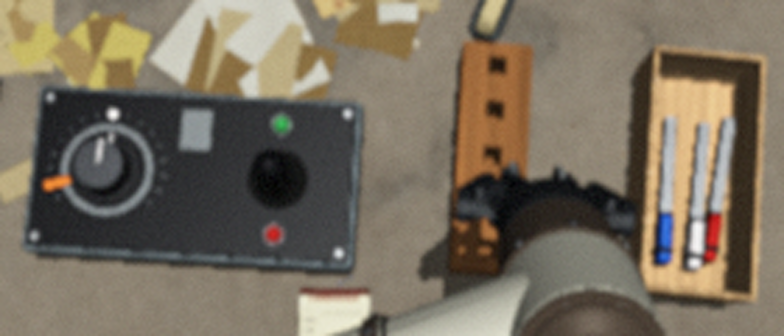

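```bash
python3 -c "
from bench import arm
print(arm.job_done(), arm.read_state()['clock'])"
```

```text
the job is handed in; nothing more can be done
the job is handed in; nothing more can be done
```

I finished all the steps and handed the job in at about 51 s on the robot's clock. No verdict was reported.

- **Dial to the orange pointer:** I turned the dial until its white line met the orange pointer. A close-up showed it about 3.5° (0.06 rad) short. That is within the 0.12 rad allowed, so I left it.
- **Stick:** I held the stick over towards the green lamp for more than 1.5 s. The camera put the ball about 22 mm from the lamp before I pushed it a little further. It sprang back upright and was never pushed towards the red lamp.
- **Dial back to rest:** The white line ended about half a degree from the rest dot in the close-up, and still pointed there in the last top picture.
- **Wands:** The rack held three wands: blue, white and red. All three now lie flat in the plywood box, as the last top picture shows.
- **Other checks:** The rack is empty; the last picture had one well in shadow, but that well was empty from the start. The box stands level and had not visibly moved. The stapler, slip pad and button jar look undisturbed in the pictures, though I did not measure them. The gripper is clear of everything.
- **What was off:** My estimate of the box centre was roughly 10 mm off across its width. I corrected for it before placing the red wand. I saw no grip slip.

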